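# Put the lopsided bar stamps away in their cabinet

## Robot

A 6-joint arm with a two-finger parallel gripper is mounted at the origin on the work surface. World frame = base frame: x ahead of the robot, y to its left, z up, the work surface at z = 0. Lengths are in m, angles in rad, forces in N, time in s.
With the tool pointing down it reaches from about 0.275 to 0.75 m from the base axis. Payload 10.2 kg.
Tool frame: the origin (TCP) lies midway between the tips of the shut fingers; the grasp point (between the pads) lies 19 mm behind it (grip_point_offset is the distance from the TCP to the grasp point, in m); z points along the fingers, y is the line along which they close (so a half turn about z gives the same grasp; the last joint's range is limited). The gripper opens to 88 mm and grips with 3 to 60 N. Pads are 18 mm wide; open, the fingers measure 123 mm over their backs; the gripper's body (75 mm by 187 mm) begins 45 mm behind the grasp point.
Start: joints at [1.074, 0.313, 1.498, -0, 1.331, -0.223], TCP at [0.142, 0.505, 0.239] pointing down, gripper open.
Joint ranges: [-2.94, 2.94], [-0.97, 2.17], [0.19, 2.56], [-1.23, 4.37], [0.02, 3.11], [-2.88, 2.88]. Speed limits (rad/s): [2.39, 2.39, 3.01, 3.14, 3.14, 3.14].

## Interface

Orientations are given as a unit quaternion [w, x, y, z].
In Python, from plant import * gives the robot as it stands.
- The arm moves only by the tool arm_command, never from a script. Its argument "increments" is a list of rows, each a list of 2 entries, a list of its own where there are three numbers: the shift along the tool's x, y, z normalised to -1 to 1, where 1 is 150 mm, then the turn about the tool's z normalised to -1 to 1, where 1 is 2 pi rad. A call has 1 to 8 rows; each row is the pose to reach, as a shift and turn from the pose commanded when the call began, along the tool's axes at that moment, turning the shorter way round; what a row does not reach only later rows make up. A row lasts 1/8 s, in which the tool goes at most 62.5 mm and 10.7 degrees, less where a joint would pass 70% of its speed; a pose out of reach is approached as far as the arm can. A call with a number of a shift or a turn outside -1 to 1 is refused whole. A call with a gripper value outside its range is refused whole. "fingers" is the closure, from 0 (fully open) to 1 (shut), set as the call begins (left out, the last holds). The fingers move at their own pace and stop on an object; the grip force is fixed at half the most. Time passes only in rows, so rows that repeat a pose let the fingers close. It gives the time, the measured TCP pose, the force, the opening and the grip force at its end, in the units of the state.
- read_state(): the state, without advancing time (a new reading comes with each control period).
- camera(name): name is "side" or "top" or "wrist"; returns a dict with "frame" (420x560x3 uint8, blue, green, red), "mtx" (3x3 intrinsics, pixels), "R" (3x3) and "t" (3): a world point X has camera coordinates R X + t; the wrist camera has in their place "mount" (4x4, takes a point from camera to tool coordinates, whose origin is the TCP and whose axes are the flange's). Camera axes: x right, y down, z forward; pixel columns grow to the right and rows downward; lengths in m; the calibration is good to about 2 mm. A picture is of the moment at which its call begins: read the wrist's pose just before it. There is no depth.
- sign_off(): hands the job in; it is judged then, once.
Trained networks look in a picture, given as the dict that the camera call returned (one of the last four; its "shot" number tells which), for a name from the list of things; names that differ only in an ending like _2 or _b are one class to them, and where a whole thing is asked for, a point or a joint stands for the part that bears it (a point fixed in the world has none). Each returns a list of dicts, best first, with "p" (0 to 1); they miss things now and then, are a little off and sometimes report something else, mostly with a low value. They report only what shows in the picture. A call takes as long as a camera call.
- spot_in(name, picture): "box" ([left, top, right, bottom] in pixels, round what is visible of it).
- cut_out(name, picture): "region" (420x560 bool, what is visible of it) and "box" ([left, top, right, bottom] in pixels, round what is visible of it).
- landmark_of(name, picture): "xy" ([column, row] in pixels: a listed point, or the origin of a listed thing).
The state is a dict: "time": time; "q": joint angles; "joint_velocities": joint speeds; "joint_torque": joint torques, N m; "position": TCP position; "tool_rot": TCP orientation; "ft_force": force on the tool from outside, world axes, zero at the start; "torque": the same for the moment, N m; "width": finger opening in m; "grip_force": force on a finger pad.
Only numpy, scipy, OpenCV 4.12 (cv2) and the standard library are available. Lean on these libraries where they do the work, as an engineer would, in place of code of your own. Each camera call takes 0.05 s, during which the arm holds its last target. There are 200 camera calls.

## Task

Take the little stamp cabinet by its brass door handle and open it wide, then put every brass bar stamp on the desk into a socket of its own, handle first and pushed fully home until it bottoms with the red ring at the mouth, and finally shut the door fully. The bars are lopsided and slippery, and each balances somewhere else, so a small trial lift will tell you where to shift your grip: carry them level and never tip one steeply. Leave everything else on the desk where it is.

Things in the scene. Friction and masses are not known exactly. Their poses are not given: they have to be found in the camera images.
- door (a joint): Cabinet door angle, rad: 0 shut, grows as it swings open towards the robot (clockwise seen from above), stop at 1.9; wide open means beyond 1.3. Starts nearly shut. Stiff hinge (about 0.12 N m), no latch or spring: it stays where it is left.
- door_hinge (a point): The door's vertical hinge line, at the left end of the cabinet's front seen from the robot, 57 mm above the desk. Dark wooden door 236 mm wide, 14 mm thick, top 102 mm above the desk. The point's axes turn with the door: in them the door runs from the hinge along -y (2 to 238 mm), inner face at x = 0, outer face at x = -14 mm.
- door_handle (a point): Grip point of the door handle, an upright round brass bar 14 mm thick, 57 to 127 mm above the desk, its axis 40 mm out from the outer face; only a bracket at its foot (up to 71 mm) joins it to the door. Point: on the axis, 110 mm above the desk; in door_hinge's axes at x = -54, y = -195 mm. Best pinched from above, a finger at each side along the door.
- cabinet: Wooden stamp cabinet, fixed, 240 mm wide. Origin: on the desk below the middle socket's mouth, x away from the robot along the sockets. Block with the sockets: x = 0 to 115 mm, 105 mm tall. Before it (x = -155 to 0) a bay, open on top, 216 mm wide inside, floor 12 mm above the desk, side walls 12 mm thick, 105 mm tall; the door closes its front at x = -156 mm.
- socket0 (a point): Centre of the mouth of the right socket (seen from the robot): level blind square socket in the cabinet's block, 24 x 24 mm, 100 mm deep, 62 mm above the desk. Site x points into the socket, y left, z up. Sockets are 68 mm apart; a black stripe on top of the block, 24 mm wide and 100 mm long, lies right above each one, over its whole depth.
- socket1 (a point): Centre of the mouth of the middle socket (seen from the robot): level blind square socket in the cabinet's block, 24 x 24 mm, 100 mm deep, 62 mm above the desk. Site x points into the socket, y left, z up. Sockets are 68 mm apart; a black stripe on top of the block, 24 mm wide and 100 mm long, lies right above each one, over its whole depth.
- socket2 (a point): Centre of the mouth of the left socket (seen from the robot): level blind square socket in the cabinet's block, 24 x 24 mm, 100 mm deep, 62 mm above the desk. Site x points into the socket, y left, z up. Sockets are 68 mm apart; a black stripe on top of the block, 24 mm wide and 100 mm long, lies right above each one, over its whole depth.
- barA: Loose bar stamp, 230 mm long, 0.85 kg: polished slippery brass body 110 x 30 x 30 mm (friction about 0.22), a half-round runner at mid-height along each side (36 mm wide over both), then a round wooden handle 18 mm thick, 120 mm long, round tip, on the same centre line, 15 mm up. Origin: underside, at the shoulder between them; +x to the tip, z up; body x = -110 to 0. May be absent.
- barA_tip (a point): Tip of bar A's handle, on the centre line, 120 mm from the shoulder. A red ring on the handle, 98 to 102 mm from the tip, is at the mouth of the socket when the handle has bottomed; the shoulder is then 20 mm outside. Released, the bar stays, hanging by its handle, drooping about 5 degrees.
- barA_end (a point): Rubber end of bar A's body, on the centre line, 110 mm behind the shoulder. A 0.65 kg weight is fixed unseen somewhere in the body, differently each time: the balance point lies anywhere from 15 to 92 mm behind the shoulder. Gripped 15 to 20 mm or more away from it the bar droops, as the fingers bear only on the narrow runners (they slip at about 0.15 N m at a 40 N grip).
- barB: Loose bar stamp, 230 mm long, 0.85 kg: polished slippery brass body 110 x 30 x 30 mm (friction about 0.22), a half-round runner at mid-height along each side (36 mm wide over both), then a round wooden handle 18 mm thick, 120 mm long, round tip, on the same centre line, 15 mm up. Origin: underside, at the shoulder between them; +x to the tip, z up; body x = -110 to 0. May be absent.
- barB_tip (a point): Tip of bar B's handle, on the centre line, 120 mm from the shoulder. A red ring on the handle, 98 to 102 mm from the tip, is at the mouth of the socket when the handle has bottomed; the shoulder is then 20 mm outside. Released, the bar stays, hanging by its handle, drooping about 5 degrees.
- barB_end (a point): Rubber end of bar B's body, on the centre line, 110 mm behind the shoulder. A 0.65 kg weight is fixed unseen somewhere in the body, differently each time: the balance point lies anywhere from 15 to 92 mm behind the shoulder. Gripped 15 to 20 mm or more away from it the bar droops, as the fingers bear only on the narrow runners (they slip at about 0.15 N m at a 40 N grip).
- barC: Loose bar stamp, 230 mm long, 0.85 kg: polished slippery brass body 110 x 30 x 30 mm (friction about 0.22), a half-round runner at mid-height along each side (36 mm wide over both), then a round wooden handle 18 mm thick, 120 mm long, round tip, on the same centre line, 15 mm up. Origin: underside, at the shoulder between them; +x to the tip, z up; body x = -110 to 0. May be absent.
- barC_tip (a point): Tip of bar C's handle, on the centre line, 120 mm from the shoulder. A red ring on the handle, 98 to 102 mm from the tip, is at the mouth of the socket when the handle has bottomed; the shoulder is then 20 mm outside. Released, the bar stays, hanging by its handle, drooping about 5 degrees.
- barC_end (a point): Rubber end of bar C's body, on the centre line, 110 mm behind the shoulder. A 0.65 kg weight is fixed unseen somewhere in the body, differently each time: the balance point lies anywhere from 15 to 92 mm behind the shoulder. Gripped 15 to 20 mm or more away from it the bar droops, as the fingers bear only on the narrow runners (they slip at about 0.15 N m at a 40 N grip).
- stamp1: Bystander: upright turned wooden hand stamp, 38 mm diameter, 80 mm tall; origin at the centre of its underside. Not to be disturbed.
- stamp2: Bystander: upright turned wooden hand stamp, 38 mm diameter, 80 mm tall; origin at the centre of its underside. Not to be disturbed.
- inkpad: Bystander: blue ink pad 75 x 110 x 18 mm; origin at the centre of its underside. Not to be disturbed.
- stone: Bystander: round grey stone 80 mm wide, 34 mm tall; origin at the centre of its underside. Not to be disturbed.
- mug: Bystander: blue mug, 80 mm diameter, 90 mm tall; origin at the centre of its underside. Not to be disturbed.
- book: Bystander: red book 140 x 200 x 30 mm; origin at the centre of its underside. Not to be disturbed.
- jar: Bystander: amber jar 60 mm diameter, 70 mm tall; origin at the centre of its underside. Not to be disturbed.

How it is judged:
By the outcome, as a careful person would: the job done as asked, in the order asked, and still so for the second after the job is handed in, with the robot touching nothing.
Of barA, barB, barC only 2 to 3 are there at a start; the rules pass over those that are not, and their reading is None.
At some moment in a run one of barA, barB, barC may be knocked a few centimetres aside while the robot is not near it.
It also fails if it takes over 210 s, if anything falls off the work surface, if the arm or the gripper's body presses on something with over 40 N, if the wrist force passes 120 N, or if a joint passes its speed limit or range.

## Working session

There is one attempt and no reset: what is moved stays moved. The work goes in short steps, Python scripts to look and compute and a tool call to move; the robot and the scene stay as the last step left them, time stands still between calls to the robot, and variables do not carry over. Pictures are saved under pics/ and viewed, at most 16 in all, crops included, and the job is handed in when it is done.

Besides the shell and the picture viewer there is one more tool, called as name([rows], argument=value, ...), one row to a line, values as JSON. arm_command: Moves the arm, as the interface text tells. Its arguments: {"type":"object","properties":{"increments":{"type":"array","items":{"type":"array"}},"fingers":{"type":"number"}},"required":["increments"]}

```bash
ls; mkdir -p pics; cat > h.py <<'E'
from plant import *
import numpy as np, cv2
from scipy.spatial.transform import Rotation as Ro
def rot(q): return Ro.from_quat([q[1],q[2],q[3],q[0]]).as_matrix()
def world_cam(pic,st=None):
    """returns K, R, t for world->camera"""
    K=np.array(pic["mtx"])
    if "mount" in pic:
        M=np.array(pic["mount"]); T=np.eye(4); T[:3,:3]=rot(st["tool_rot"]); T[:3,3]=st["position"]
        W=np.linalg.inv(T@M); return K,W[:3,:3],W[:3,3]
    return K,np.array(pic["R"]),np.array(pic["t"])
def to_plane(px,cam,z):
    K,R,t=cam; d=R.T@np.linalg.inv(K)@np.array([px[0],px[1],1.]); c=-R.T@t
    return c+d*(z-c[2])/d[2]
def proj(X,cam):
    K,R,t=cam; p=K@(R@np.array(X)+t); return p[:2]/p[2]
def tri(pxs,cams):
    A=[];b=[]
    for p,(K,R,t) in zip(pxs,cams):
        d=R.T@np.linalg.inv(K)@np.array([p[0],p[1],1.]); d/=np.linalg.norm(d); P=np.eye(3)-np.outer(d,d)
        A.append(P); b.append(P@(-R.T@t))
    return np.linalg.lstsq(np.vstack(A),np.hstack(b),rcond=None)[0]
E
python3 - <<'E'
from h import *
np.set_printoptions(precision=4,suppress=True)
s=read_state(); print({k:(np.round(v,3) if not isinstance(v,dict) else v) for k,v in s.items()})
print(rot(s["tool_rot"]))
Z={'socket':.062,'tip':.015,'end':.015,'door_hinge':.057,'door_handle':.11}
for cn in ["top","side"]:
    p=camera(cn); cv2.imwrite(f"pics/{cn}0.png",p["frame"]); cam=world_cam(p)
    print(cn,"campos",-cam[1].T@cam[2])
    for n in ["door_handle","door_hinge","cabinet","socket0","socket1","socket2","barA","barA_tip","barA_end","barB","barB_tip","barB_end","barC","barC_tip","barC_end","stamp1","inkpad","stone","mug","book","jar"]:
        r=landmark_of(n,p)
        z=next((v for k,v in Z.items() if k in n),0)
        print(n,[(round(a["p"],2),np.round(a["xy"]),to_plane(a["xy"],cam,z)[:2].round(3)) for a in r[:3]])
E
```

```text
pics
{'time': np.float64(0.0), 'q': array([ 1.074,  0.313,  1.498,  0.   ,  1.331, -0.223]), 'joint_velocities': array([-0.,  0., -0., -0., -0.,  0.]), 'joint_torque': array([  0.   , -40.221, -25.227,   0.07 ,   0.035,  -0.   ]), 'position': array([0.142, 0.505, 0.238]), 'tool_rot': array([-0.   ,  0.136,  0.991, -0.001]), 'ft_force': array([0.133, 0.043, 0.216]), 'torque': array([0.01 , 0.019, 0.015]), 'grip_force': np.float64(0.0), 'width': np.float64(0.088)}
[[-0.9627  0.2704 -0.0006]
 [ 0.2704  0.9627 -0.0011]
 [ 0.0003 -0.0013 -1.    ]]
top campos [0.3138 0.0219 1.817 ]
door_handle [(0.7, array([276., 227.]), array([0.456, 0.015]))]
door_hinge [(0.56, array([216., 215.]), array([0.508, 0.217])), (0.45, array([226., 168.]), array([0.672, 0.18 ])), (0.42, array([407., 262.]), array([ 0.331, -0.424]))]
cabinet [(0.68, array([248., 165.]), array([0.69, 0.11]))]
socket0 [(0.92, array([250., 166.]), array([0.675, 0.099])), (0.84, array([270., 162.]), array([0.686, 0.03 ])), (0.67, array([227., 166.]), array([0.677, 0.176]))]
socket1 [(0.92, array([250., 166.]), array([0.675, 0.099]))
[... 2714 characters left out ...]
arC [(0.98, array([317., 297.]), array([ 0.51 , -0.214]))]
barC_tip [(0.96, array([360., 279.]), array([ 0.624, -0.231]))]
barC_end [(0.89, array([273., 308.]), array([ 0.401, -0.198]))]
stamp1 [(0.83, array([386., 240.]), array([ 0.772, -0.155])), (0.8, array([412., 278.]), array([ 0.746, -0.283]))]
inkpad []
stone [(0.94, array([424., 365.]), array([ 0.619, -0.458]))]
mug [(0.73, array([214., 143.]), array([0.532, 0.476])), (0.66, array([322., 194.]), array([0.719, 0.079]))]
book [(0.59, array([252., 142.]), array([0.654, 0.421])), (0.48, array([306., 176.]), array([0.722, 0.177]))]
jar [(0.9, array([180., 156.]), array([0.405, 0.463])), (0.3, array([362., 279.]), array([ 0.637, -0.225]))]
```

```bash
python3 - <<'E'
import cv2,numpy as np
a=cv2.imread("pics/top0.png")[110:310,110:470];b=cv2.imread("pics/side0.png")[100:400,150:500]
a=cv2.resize(a,(560,311));b=cv2.resize(b,(340,291))
a2=cv2.resize(cv2.imread("pics/top0.png")[120:280,200:380],(400,355),interpolation=cv2.INTER_CUBIC)
b2=cv2.resize(cv2.imread("pics/side0.png")[130:330,200:420],(400,364),interpolation=cv2.INTER_CUBIC)
o=np.zeros((364,800,3),np.uint8);o[:355,:400]=a2;o[:,400:]=b2;cv2.imwrite("pics/m0.png",o)
E
```

```text
(no output)
```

View pics/m0.png

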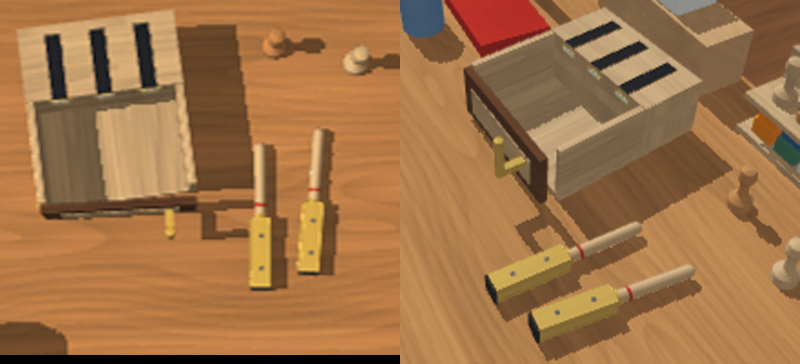

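View pics/top0.png

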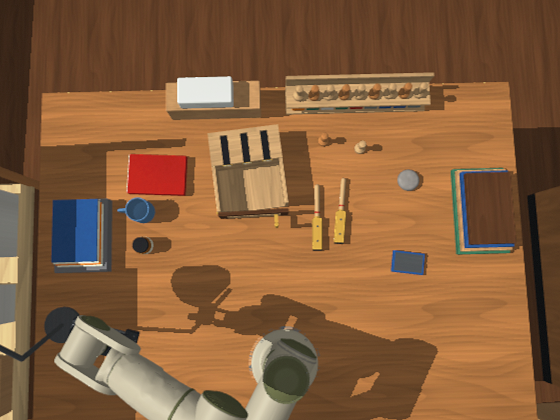

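The overview shows the cabinet (columns 210–290, door on the robot's side, handle near (276,220)) and two bars, at about (318,230) and (342,225). There is no third bar. Next I fit the cabinet pose and plan the approach to the handle.

```bash
cat >> h.py <<'E'
from scipy.optimize import least_squares
def wrap(a): return (a+np.pi/2)%np.pi-np.pi/2
def plan(targets):
    """targets: list of (x,y,z,yaw of tool y line); prints rows relative to the current pose"""
    s=read_state(); R=rot(s["tool_rot"]); p=np.array(s["position"]); a=np.arctan2(R[1,1],R[0,1])
    for x,y,z,ya in targets:
        d=R.T@(np.array([x,y,z])-p)/.15; tu=-wrap(ya-a)/(2*np.pi)
        print("row",d.round(3).tolist(),round(tu,3), "deg %.1f"%(tu*360))
def cabpts(v,th=0):
    x,y,yaw=v; c,s=np.cos(yaw),np.sin(yaw); R=np.array([[c,-s],[s,c]])
    f=lambda a,b,z: np.r_[np.array([x,y])+R@[a,b],z]
    return f
def handle(v,th):
    h=cabpts(v)(-.156,.12,0)[:2]; a=v[2]-th; R=np.array([[np.cos(a),-np.sin(a)],[np.sin(a),np.cos(a)]])
    return h+R@[-.054,-.195]
E
python3 - <<'E'
from h import *
np.set_printoptions(precision=4,suppress=True)
obs=[]
for cn in ["top","side"]:
    p=camera(cn);cam=world_cam(p)
    s=sorted([tuple(a["xy"]) for a in landmark_of("socket1",p)[:3]])
    for k,y in zip(range(3),(.068,0,-.068)): obs.append((s[k],cam,(0,y,.062)))
    h=landmark_of("door_hinge",p)[0]["xy"]; obs.append((h,cam,(-.156,.12,.057)))
    hd=landmark_of("door_handle",p)[0]["xy"]; obs.append((hd,cam,None))
def f(v):
    g=cabpts(v[:3]); r=[]
    for px,cam,P in obs:
        X=g(*P) if P else np.r_[handle(v[:3],v[3]),.11]
        r+=list(proj(X,cam)-px)
    return r
r=least_squares(f,[.675,.1,.14,.03],loss="soft_l1"); print(r.x, np.round(r.fun,1)); v=r.x
print("handle",handle(v[:3],v[3]))
np.save("cab.npy",v)
hx,hy=handle(v[:3],v[3])
plan([(hx-.03,hy,.25,v[2]-v[3]+np.pi/2)])
E
```

```text
[0.6765 0.1068 0.0936 0.063 ] [-1.6  3.7 -2.1 -0.5  1.1 -0.4  0.1  0.3 -1.7 -0.8  1.9  0.3 -0.3 -0.2
 -0.8  1.2  1.5  1.9 -0.3  0.6]
handle [0.462  0.0152]
row [-2.745, -2.624, -0.075] -0.048 deg -17.4
```

arm_command([
  [[-0.35,-0.33,0],-0.016],
  [[-0.7,-0.66,0],-0.032],
  [[-0.92,-0.88,0],-0.048],
  [[-0.92,-0.88,0],-0.048],
], fingers=0.3)

```text
time: 3.1
position: [0.2406, 0.3389, 0.239]
tool_rot: [0.0, -0.012, 1.0, 0.0]
ft_force: [0.2, 0.5, 1.2]
width: 0.0621
grip_force: 0.0
```

```bash
python3 - <<'E'
from h import *
v=np.load("cab.npy");hx,hy=handle(v[:3],v[3])
plan([(hx-.03,hy,.25,v[2]-v[3]+np.pi/2)])
E
```

```text
row [-1.224, -2.188, -0.073] -0.001 deg -0.4
```

arm_command([
  [[-0.2,-0.35,0],0],
  [[-0.4,-0.7,0],0],
  [[-0.56,-1,0],0],
  [[-0.56,-1,0],0],
])

```text
time: 3.6
position: [0.3285, 0.1921, 0.2388]
tool_rot: [0.0, -0.011, 1.0, 0.0]
ft_force: [-0.8, 0.3, 0.7]
width: 0.0618
grip_force: 0.0
```

arm_command([
  [[-0.2,-0.35,0],0],
  [[-0.4,-0.7,0],0],
  [[-0.56,-1,0],0],
  [[-0.56,-1,0],0],
  [[-0.56,-1,0],0],
])

```text
time: 4.22
position: [0.4151, 0.0473, 0.2386]
tool_rot: [-0.0, -0.014, 1.0, 0.0]
ft_force: [-0.1, 0.8, -0.5]
width: 0.0616
grip_force: 0.0
```

```bash
python3 - <<'E'
from h import *
np.set_printoptions(precision=4,suppress=True)
s=read_state();p=camera("wrist");cam=world_cam(p,s);cv2.imwrite("pics/w1.png",p["frame"])
print(s["position"],"cam",-cam[1].T@cam[2], "fwd",cam[1][2])
for n,z in [("door_handle",.11),("socket1",.062),("door_hinge",.057),("barB",.0),("barB_tip",.015),("barB_end",.015)]:
    print(n,[(round(a["p"],2),np.round(a["xy"]),to_plane(a["xy"],cam,z)[:2].round(3)) for a in landmark_of(n,p)[:3]])
v=np.load("cab.npy");hx,hy=handle(v[:3],v[3])
print(proj([hx,hy,.11],cam),proj([hx,hy,.127],cam))
E
```

```text
[0.4151 0.0473 0.2386] cam [0.3348 0.0457 0.3861] fwd [ 0.3106  0.01   -0.9505]
door_handle [(0.81, array([245., 253.]), array([0.465, 0.019]))]
socket1 [(0.79, array([383., 398.]), array([0.675, 0.181])), (0.69, array([268., 404.]), array([0.689, 0.042])), (0.59, array([324., 400.]), array([0.68, 0.11]))]
door_hinge [(0.78, array([431., 275.]), array([0.511, 0.214]))]
barB [(0.71, array([131., 233.]), array([ 0.495, -0.129]))]
barB_tip [(0.55, array([135., 325.]), array([ 0.615, -0.13 ]))]
barB_end [(0.71, array([119., 139.]), array([ 0.381, -0.123]))]
[240.2841 249.1681] [238.0732 257.7367]
```

View pics/w1.png

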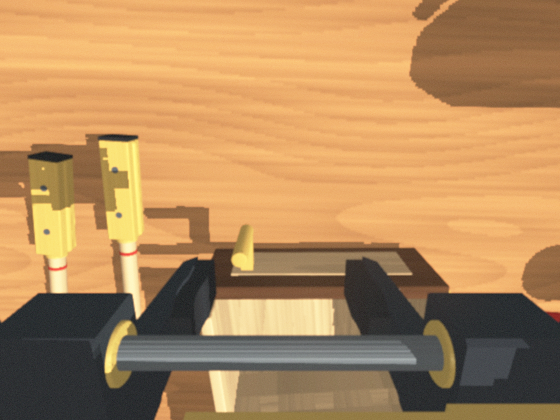

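```bash
python3 - <<'E'
from h import *
v=np.load("cab.npy");a=v[2]-v[3]+np.pi/2; print(a)
plan([(.464,.017,.2,a),(.464,.017,.15,a),(.464,.017,.091,a)])
E
```

```text
1.6014062795566615
row [-0.319, -0.205, 0.259] -0.0 deg -0.1
row [-0.319, -0.205, 0.592] -0.0 deg -0.1
row [-0.319, -0.205, 0.986] -0.0 deg -0.1
```

arm_command([
  [[-0.32,-0.205,0.26],0],
  [[-0.32,-0.205,0.26],0],
  [[-0.32,-0.205,0.55],0],
  [[-0.32,-0.205,0.8],0],
  [[-0.32,-0.205,0.985],0],
  [[-0.32,-0.205,0.985],0],
])

```text
time: 5.32
position: [0.4633, 0.017, 0.0905]
tool_rot: [-0.001, -0.014, 1.0, 0.0]
ft_force: [0.8, 0.0, 0.1]
width: 0.0615
grip_force: 0.0
```

arm_command([
  [[0,0,0],0],
  [[0,0,0],0],
  [[0,0,0],0],
  [[0,0,0],0],
  [[0,0,0],0],
  [[0,0,0],0],
], fingers=1)

```text
time: 6.08
position: [0.4642, 0.015, 0.0911]
tool_rot: [-0.0, -0.014, 1.0, -0.001]
ft_force: [-2.8, -11.2, 2.2]
width: 0.0126
grip_force: 30.0
```

```bash
python3 - <<'E'
from h import *
v=np.load("cab.npy"); p0=np.array([.464,.0155])
h=cabpts(v)(-.156,.12,0)[:2]
# door angle from the measured handle
d=p0-h; th0=v[2]-(np.arctan2(d[1],d[0])-np.arctan2(-.195,-.054)); print("hinge",h,"th0",th0,"r",np.hypot(*d))
off=p0-handle(v[:3],th0)
T=[]
for th in np.linspace(th0,1.5,17)[1:]:
    q=handle(v[:3],th)+off; T.append((*q,.091,v[2]-th+np.pi/2))
print(T[7],T[15]); plan(T)
E
```

```text
Traceback (most recent call last):
  File "h.py", line 32, in cabpts
    x,y,yaw=v; c,s=np.cos(yaw),np.sin(yaw); R=np.array([[c,-s],[s,c]])
    ^^^^^^^
ValueError: too many values to unpack (expected 3)
```

```bash
sed -i 's/x,y,yaw=v;/x,y,yaw=v[:3];/' h.py; cat > arc.py <<'E'
from h import *
import sys
v=np.load("cab.npy"); p0=np.array(read_state()["position"][:2]) 
h=cabpts(v)(-.156,.12,0)[:2]
d=p0-h; th0=v[2]-(np.arctan2(d[1],d[0])-np.arctan2(-.195,-.054)); print("hinge",h,"th0",th0,"r",np.hypot(*d))
off=p0-handle(v[:3],th0)
end=float(sys.argv[1]);n=int(sys.argv[2])
T=[(*(handle(v[:3],th)+off),.091,v[2]-th+np.pi/2) for th in np.linspace(th0,end,n+1)[1:]]
plan(T)
E
python3 arc.py .8 8
```

```text
hinge [0.50998604 0.2117156 ] th0 0.0523514052594463 r 0.2019915871055038
row [0.12, 0.038, 0.001] 0.013 deg 4.6
row [0.236, 0.086, 0.001] 0.028 deg 10.0
row [0.348, 0.146, 0.0] 0.043 deg 15.3
row [0.453, 0.215, 0.0] 0.057 deg 20.7
row [0.551, 0.294, 0.0] 0.072 deg 26.0
row [0.641, 0.382, 0.0] 0.087 deg 31.4
row [0.723, 0.478, -0.0] 0.102 deg 36.7
row [0.795, 0.581, -0.0] 0.117 deg 42.1
```

arm_command([
  [[0.12,0.038,0],0.013],
  [[0.236,0.086,0],0.028],
  [[0.348,0.146,0],0.043],
  [[0.453,0.215,0],0.057],
  [[0.551,0.294,0],0.072],
  [[0.641,0.382,0],0.087],
  [[0.723,0.478,0],0.102],
  [[0.795,0.581,0],0.117],
])

```text
time: 7.08
position: [0.3419, 0.1003, 0.0911]
tool_rot: [-0.0, 0.348, 0.938, -0.0]
ft_force: [0.6, -1.4, 0.3]
width: 0.0129
grip_force: 30.0
```

```bash
python3 arc.py 1.5 8
```

```text
hinge [0.50998604 0.2117156 ] th0 0.8089622925664259 r 0.20169761527756402
row [0.111, 0.036, 0.0] 0.015 deg 5.2
row [0.218, 0.082, 0.0] 0.028 deg 10.2
row [0.32, 0.137, 0.0] 0.042 deg 15.1
row [0.418, 0.201, 0.0] 0.056 deg 20.1
row [0.51, 0.272, 0.0] 0.069 deg 25.0
row [0.595, 0.352, 0.0] 0.083 deg 30.0
row [0.673, 0.438, 0.0] 0.097 deg 34.9
row [0.743, 0.531, 0.0] 0.111 deg 39.9
```

arm_command([
  [[0.11,0.036,0],0.015],
  [[0.218,0.082,0],0.028],
  [[0.32,0.137,0],0.042],
  [[0.418,0.201,0],0.056],
  [[0.51,0.272,0],0.069],
  [[0.595,0.352,0],0.083],
  [[0.673,0.438,0],0.097],
  [[0.743,0.531,0],0.111],
])

```text
time: 8.07
position: [0.3097, 0.2337, 0.0911]
tool_rot: [0.0, 0.647, 0.762, 0.0]
ft_force: [4.3, -2.1, -0.7]
width: 0.0129
grip_force: 30.0
```

arm_command([
  [[0,0,0],0],
  [[0,0,0],0],
  [[0,0,0],0],
  [[0,0,0],0],
], fingers=0.5)

```text
time: 8.57
position: [0.3097, 0.2329, 0.091]
tool_rot: [0.0, 0.646, 0.763, 0.0]
ft_force: [-0.4, 0.2, -0.2]
width: 0.0441
grip_force: 0.0
```

arm_command([
  [[0,0,-0.25],0],
  [[0,0,-0.5],0],
  [[0,0,-0.75],0],
  [[0,0,-1],0],
  [[0,0,-1],0],
  [[0,0,-1],0],
])

```text
time: 9.32
position: [0.3093, 0.233, 0.2401]
tool_rot: [-0.0, 0.646, 0.763, -0.001]
ft_force: [0.4, -0.1, 0.2]
width: 0.0442
grip_force: 0.0
```

```bash
cat > bars.py <<'E'
from h import *
np.set_printoptions(precision=4,suppress=True)
def barpose(names=("barB","barC"),cams=("top","side")):
    obs={n:[] for n in names}
    for cn in cams:
        s=read_state();p=camera(cn);cam=world_cam(p,s)
        for n in names:
            for suf,lx,z in (("",0,0),("_tip",.12,.015),("_end",-.11,.015)):
                r=[a for a in landmark_of(n+suf,p) if a["p"]>.3]
                for a in r: obs[n].append((cn,a["xy"],cam,lx,z,a["p"]))
    out={}
    for n in names:
        g={"barB":(.495,-.14),"barC":(.513,-.22)}[n] if n not in GU else GU[n]
        use=[o for o in obs[n] if np.hypot(*(to_plane(o[1],o[2],o[4])[:2]-np.array(g)))<.17]
        def f(v):
            r=[]
            for cn,px,cam,lx,z,p in use: r+=list(proj([v[0]+lx*np.cos(v[2]),v[1]+lx*np.sin(v[2]),z],cam)-px)
            return r
        r=least_squares(f,[*g,0],loss="soft_l1"); out[n]=r.x
        print(n,r.x,len(use),np.abs(r.fun).round(1))
    return out
GU={}
E
python3 - <<'E'
from bars import *
s=read_state();print(s["position"],s["width"])
barpose()
p=camera("side");cv2.imwrite("pics/s1.png",p["frame"])
E
```

```text
[0.3093 0.233  0.2401] 0.0442325633597985
barB [ 0.4877 -0.1302 -0.0637] 7 [ 2.4  0.7  0.2  1.3  2.1  4.   3.2  2.   0.3  0.3 63.4 52.7  1.4  1. ]
barC [ 0.5133 -0.2152 -0.1099] 5 [3.9 1.3 1.9 1.4 0.2 2.  0.2 2.2 2.6 0.5]
```

View pics/s1.png

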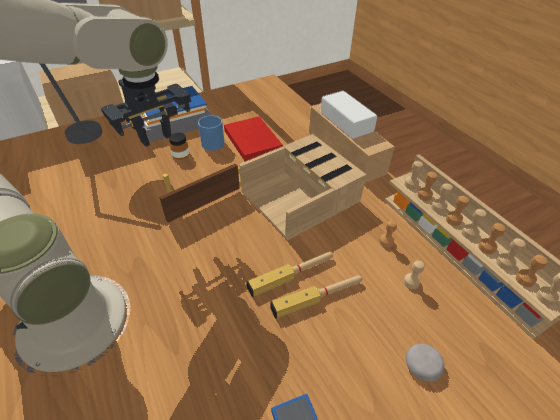

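```bash
python3 - <<'E'
from h import *
plan([(.40,-.18,.24,1.5)])
E
```

```text
row [-2.816, 0.139, 0.007] -0.212 deg -76.4
```

arm_command([
  [[-0.4,0.02,0],0],
  [[-0.8,0.04,0],0],
  [[-1,0.05,0],0],
])

```text
time: 10.45
position: [0.3421, 0.0845, 0.2411]
tool_rot: [0.0, 0.647, 0.763, 0.0]
ft_force: [0.3, 0.4, 0.2]
width: 0.0445
grip_force: 0.0
```

arm_command([
  [[-0.4,0.02,0],0],
  [[-0.8,0.04,0],0],
  [[-1,0.05,0],0],
])

```text
time: 10.82
position: [0.3742, -0.0627, 0.241]
tool_rot: [0.0, 0.647, 0.762, -0.0]
ft_force: [-0.2, 0.1, -0.5]
width: 0.0437
grip_force: 0.0
```

arm_command([
  [[-0.2,0.01,0],-0.027],
  [[-0.4,0.02,0],-0.055],
  [[-0.6,0.03,0],-0.083],
  [[-0.82,0.04,0],-0.11],
  [[-0.82,0.04,0],-0.138],
  [[-0.82,0.04,0],-0.165],
  [[-0.82,0.04,0],-0.19],
  [[-0.82,0.04,0],-0.212],
])

```text
time: 11.82
position: [0.4003, -0.1805, 0.2409]
tool_rot: [-0.0, 0.034, 0.999, 0.0]
ft_force: [-0.9, -0.5, 0.2]
width: 0.0442
grip_force: 0.0
```

```bash
python3 - <<'E'
from bars import *
s=read_state();print(s["position"])
p=camera("wrist");cv2.imwrite("pics/w2.png",p["frame"])
barpose(cams=("wrist","side"))
barpose(cams=("wrist",))
E
```

```text
[ 0.4003 -0.1805  0.2409]
barB [ 0.492  -0.1279 -0.0564] 5 [1.  1.6 0.8 0.4 0.5 0.4 0.3 1.5 1.5 1.1]
barC [ 0.5117 -0.2114 -0.11  ] 6 [ 0.1  0.   0.2  2.1  0.5 84.9  0.7  2.   0.5  0.2  1.2  2.6]
barB [ 0.4908 -0.1282 -0.0391] 4 [ 1.5  0.1 64.1 68.6  2.5  1.7  1.5  0.3]
barC [ 0.5111 -0.2107 -0.1108] 2 [0.  2.2 0.  1.1]
```

View pics/w2.png

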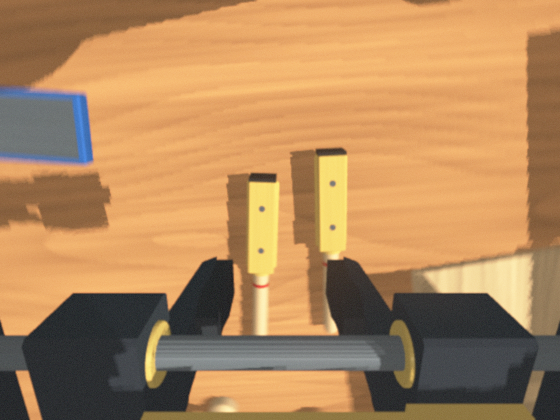

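```bash
python3 - <<'E'
from bars import *
s=read_state();p=camera("wrist");cam=world_cam(p,s)
for n,a,b in (("B",(331,155),(333.5,249.5)),("C",(263,181),(261,272.5))):
    A=to_plane(a,cam,.03)[:2];B=to_plane(b,cam,.03)[:2];d=B-A
    print(n,A,B,np.hypot(*d),np.arctan2(d[1],d[0]))
im=cv2.cvtColor(p["frame"],cv2.COLOR_BGR2HSV)
m=cv2.inRange(im,(22,110,120),(34,255,255));m[:140]=0
k,l,st,c=cv2.connectedComponentsWithStats(m)
for i in range(1,k):
    if st[i,4]>300:
        pts=np.argwhere(l==i)[:,::-1].astype(np.float32)
        W=np.array([to_plane(q,cam,.03)[:2] for q in pts]);r=cv2.minAreaRect(W.astype(np.float32)*1000);print(st[i],r,W.mean(0))
E
```

```text
B [ 0.3806 -0.1244] [ 0.4886 -0.1244] 0.107959064432795 0.00039272935566581383
C [ 0.4032 -0.1975] [ 0.5118 -0.2094] 0.10931726806530524 -0.10883898934937579
[ 320  156   27   99 2435] ((438.22509765625, -123.82989501953125), (28.2664852142334, 111.96578216552734), 87.94205474853516) [ 0.4347 -0.124 ]
[ 248  182   31   95 2468] ((460.09832763671875, -203.1611328125), (31.414962768554688, 113.68214416503906), 83.26044464111328) [ 0.4565 -0.2027]
[145 323  22  57 414] ((612.4234619140625, -356.2070617675781), (16.381778717041016, 91.73991394042969), 65.95075988769531) [ 0.612  -0.3555]
```

```bash
python3 - <<'E'
from h import *
plan([(.4345,-.1245,.10,1.535),(.4345,-.1245,.004,1.535)])
E
```

```text
row [-0.201, 0.389, 0.94] -0.006 deg -2.1
row [-0.201, 0.389, 1.58] -0.006 deg -2.1
```

arm_command([
  [[-0.2,0.39,0],-0.006],
  [[-0.2,0.39,0.3],-0.006],
  [[-0.2,0.39,0.6],-0.006],
  [[-0.2,0.39,0.94],-0.006],
  [[-0.2,0.39,0.94],-0.006],
], fingers=0.36)

```text
time: 13.6
position: [0.433, -0.1235, 0.098]
tool_rot: [-0.003, 0.018, 1.0, 0.002]
ft_force: [0.1, -0.6, 1.4]
width: 0.0564
grip_force: 0.0
```

```bash
python3 - <<'E'
from h import *
s=read_state();p=camera("wrist");cv2.imwrite("pics/w3.png",p["frame"]);cam=world_cam(p,s)
plan([(.4345,-.1245,.004,1.535)])
print(s["position"],s["width"])
E
```

```text
row [-0.002, -0.002, 0.641] 0.0 deg 0.0
[ 0.4330079  -0.12348456  0.09796546] 0.05636492080578049
```

View pics/w3.png

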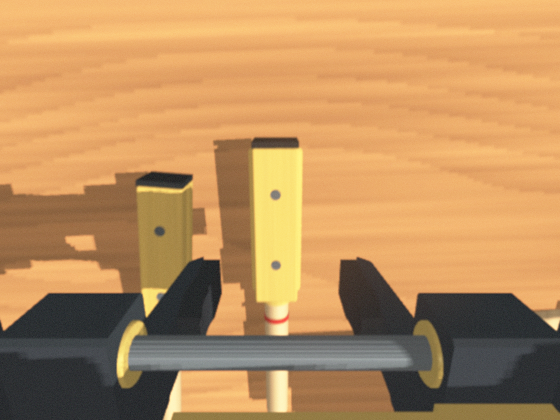

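arm_command([
  [[0,0,0.2],0],
  [[0,0,0.4],0],
  [[0,0,0.55],0],
  [[0,0,0.627],0],
  [[0,0,0.627],0],
])

```text
time: 14.28
position: [0.4351, -0.1247, 0.0068]
tool_rot: [0.001, 0.018, 1.0, -0.0]
ft_force: [-0.3, 0.6, 0.9]
width: 0.0563
grip_force: 0.0
```

arm_command([
  [[0,0,0],0],
  [[0,0,0],0],
  [[0,0,0],0],
  [[0,0,0],0],
  [[0,0,0],0],
  [[0,0,0],0],
], fingers=1)

```text
time: 15.02
position: [0.435, -0.1247, 0.0066]
tool_rot: [0.001, 0.017, 1.0, -0.0]
ft_force: [-0.8, -1.1, 7.3]
width: 0.035
grip_force: 30.0
```

```bash
cat > ft.py <<'E'
from h import *
s=read_state();R=rot(s["tool_rot"]);f=np.array(s["ft_force"]);m=np.array(s["torque"])
print("t",round(s["time"],2),"p",np.round(s["position"],4),"f",f.round(2),"m world",m.round(3),"m tool",(R.T@m).round(3),"w",round(s["width"],4))
E
python3 ft.py
```

```text
t 15.03 p [ 0.435  -0.1247  0.0066] f [-0.81 -1.12  7.26] m world [-0.171  0.161 -0.005] m tool [0.176 0.155 0.005] w 0.035
```

arm_command([
  [[0,0,-0.02],0],
  [[0,0,-0.04],0],
  [[0,0,-0.06],0],
  [[0,0,-0.06],0],
  [[0,0,-0.06],0],
])

```text
time: 15.65
position: [0.4343, -0.1243, 0.0148]
tool_rot: [-0.0, 0.017, 1.0, 0.0]
ft_force: [0.4, 0.1, -8.3]
width: 0.0346
grip_force: 30.0
```

```bash
python3 ft.py; python3 - <<'E'
from h import *
p=camera("side");cv2.imwrite("pics/s2.png",cv2.resize(p["frame"][210:340,190:400],(800,495),interpolation=cv2.INTER_CUBIC))
E
```

```text
t 15.65 p [ 0.4343 -0.1243  0.0148] f [ 0.41  0.13 -8.31] m world [ 0.001 -0.126  0.005] m tool [-0.006 -0.126 -0.005] w 0.0346
```

View pics/s2.png

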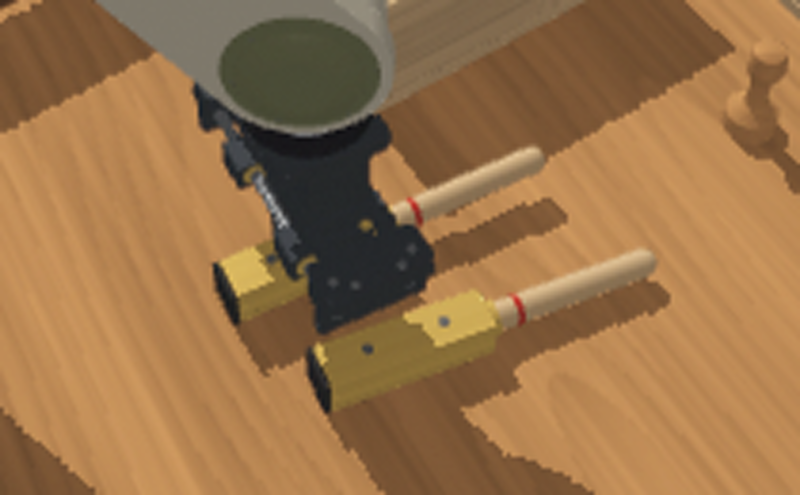

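arm_command([
  [[0,0,0],0],
  [[0,0,0.02],0],
  [[0,0,0.04],0],
  [[0,0,0.055],0],
  [[0,0,0.055],0],
])

```text
time: 16.32
position: [0.4345, -0.1243, 0.0068]
tool_rot: [-0.0, 0.017, 1.0, -0.0]
ft_force: [-1.7, 1.0, -4.5]
width: 0.0351
grip_force: 30.0
```

```bash
python3 ft.py
```

```text
t 16.32 p [ 0.4345 -0.1243  0.0068] f [-1.73  1.05 -4.53] m world [0.151 0.069 0.011] m tool [-0.148  0.074 -0.011] w 0.0351
```

arm_command([
  [[0,0,0],0],
  [[0,0,0],0],
  [[0,0,0],0],
  [[0.1,0,0],0],
  [[0.1,0,0],0],
], fingers=0.5)

```text
time: 16.95
position: [0.4191, -0.1238, 0.0068]
tool_rot: [-0.0, 0.018, 1.0, 0.0]
ft_force: [-0.0, 0.4, -0.2]
width: 0.044
grip_force: 0.0
```

arm_command([
  [[0,0,0],0],
  [[0,0,0],0],
  [[0,0,0],0],
  [[0,0,0],0],
  [[0,0,0],0],
], fingers=1)

```text
time: 17.58
position: [0.42, -0.124, 0.0068]
tool_rot: [0.001, 0.018, 1.0, -0.0]
ft_force: [4.2, 0.2, 1.0]
width: 0.0346
grip_force: 30.0
```

arm_command([
  [[0,0,-0.02],0],
  [[0,0,-0.04],0],
  [[0,0,-0.06],0],
  [[0,0,-0.06],0],
  [[0,0,-0.06],0],
])

```text
time: 18.2
position: [0.4193, -0.1238, 0.0156]
tool_rot: [-0.0, 0.018, 1.0, 0.0]
ft_force: [0.7, -0.7, -8.4]
width: 0.0351
grip_force: 30.0
```

```bash
python3 ft.py
```

```text
t 18.2 p [ 0.4193 -0.1238  0.0156] f [ 0.71 -0.68 -8.4 ] m world [ 0.051  0.071 -0.036] m tool [-0.048  0.072  0.036] w 0.0351
```

arm_command([
  [[0,0,-0.05],0],
  [[0,0,-0.1],0],
  [[0,0,-0.15],0],
  [[0,0,-0.2],0],
  [[0,0,-0.2],0],
  [[0,0,-0.2],0],
])

```text
time: 18.95
position: [0.4193, -0.1238, 0.0456]
tool_rot: [-0.0, 0.018, 1.0, 0.0]
ft_force: [-0.3, -0.2, -8.0]
width: 0.0347
grip_force: 30.0
```

```bash
cat > ft2.py <<'E'
from h import *
F=[]
for i in range(8):
    p=camera("side"); s=read_state(); F.append(np.r_[s["ft_force"],s["torque"]])
print(np.mean(F,0).round(3),np.std(F,0).round(3),np.round(s["position"],4))
E
python3 ft2.py; python3 - <<'E'
from h import *
s=read_state()
cams=[];T=[];E=[]
p=camera("side");c=world_cam(p)
for n in ("barB_tip","barB_end"):
    print(n,[(round(a["p"],2),a["xy"]) for a in landmark_of(n,p)[:2]])
cv2.imwrite("pics/s3.png",cv2.resize(p["frame"][210:340,190:400],(800,495),interpolation=cv2.INTER_CUBIC))
# predicted if level: bar axis at grip height
for nm,dx in (("tip",.185),("end",-.045)): print(nm,proj([.4195+dx,-.124-.035*dx,s["position"][2]+.019-.0075],c))
E
```

```text
[-6.300e-02 -4.400e-02 -8.093e+00  2.400e-02  3.300e-02 -8.000e-03] [0.369 0.29  0.614 0.041 0.028 0.017] [ 0.4194 -0.1238  0.0456]
barB_tip [(0.71, [335.0, 242.1])]
barB_end [(0.74, [249.9, 276.2])]
tip [332.07593865 242.89336394]
end [247.06276742 277.71800229]
```

View pics/s3.png

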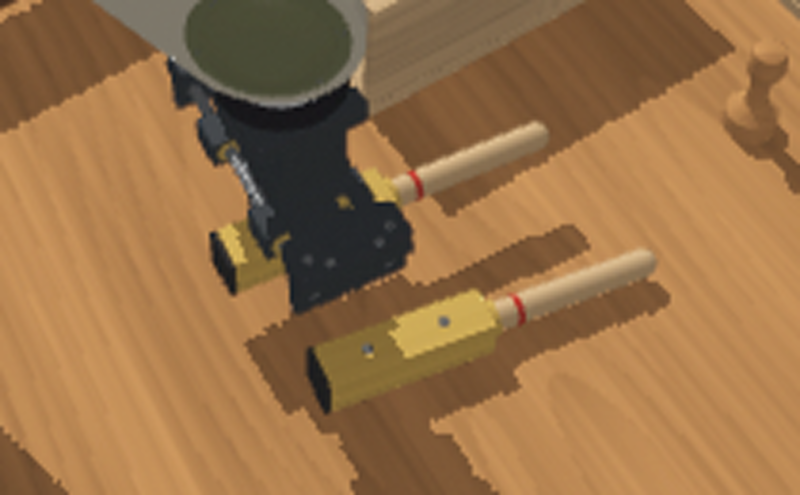

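```bash
cat > stripes.py <<'E'
from h import *
np.set_printoptions(precision=4,suppress=True)
def stripes(cams=("top","side")):
    v=np.load("cab.npy")
    for cn in cams:
        s=read_state();p=camera(cn);c=world_cam(p,s);g=cv2.cvtColor(p["frame"],cv2.COLOR_BGR2GRAY)
        big=cv2.resize(g,None,fx=4,fy=4,interpolation=cv2.INTER_CUBIC)
        for k,y in enumerate((-.068,0,.068)):
            poly=np.array([proj(cabpts(v)(a,b+y,.105),c) for a,b in ((-.004,-.026),(-.004,.026),(.112,.026),(.112,-.026))])
            m=np.zeros(big.shape,np.uint8);cv2.fillPoly(m,[(poly*4+1.5).astype(np.int32)],1)
            d=(m>0)&(big<75)
            pts=(np.argwhere(d)[:,::-1]-1.5)/4
            if len(pts)<50: print(cn,k,"none");continue
            W=np.array([to_plane(q,c,.105)[:2] for q in pts])
            mu=W.mean(0);w,V=np.linalg.eigh(np.cov(W.T));a=V[:,1]*np.sign(V[0,1]);L=np.sqrt(12*w)
            print(cn,"socket",k,"centre",mu,"yaw",round(np.arctan2(a[1],a[0]),4),"size",L,"mouth",mu-a*.05)
stripes()
E
python3 stripes.py
```

```text
top socket 0 centre [0.737  0.0446] yaw 0.1046 size [0.0212 0.0995] mouth [0.6873 0.0393]
top socket 1 centre [0.7303 0.1123] yaw 0.1036 size [0.0211 0.0987] mouth [0.6806 0.1071]
top socket 2 centre [0.7231 0.18  ] yaw 0.1045 size [0.021  0.0987] mouth [0.6734 0.1748]
side socket 0 centre [0.7313 0.0448] yaw 0.1103 size [0.022  0.0992] mouth [0.6816 0.0393]
side socket 1 centre [0.7239 0.1125] yaw 0.1051 size [0.0218 0.0999] mouth [0.6742 0.1072]
side socket 2 centre [0.7171 0.1802] yaw 0.1048 size [0.0215 0.0994] mouth [0.6674 0.175 ]
```

```bash
python3 - <<'E'
from h import *
v=np.load("cab.npy");v[:3]=[.677,.1072,.105];np.save("cab.npy",v)
x,y,_=cabpts(v)(-.205,0,0); print(x,y)
plan([(.4194,-.1238,.14,1.535),(x,y,.14,1.676)])
E
```

```text
0.4731290246365581 0.08571453039007909
row [0.0, 0.0, -0.629] 0.0 deg 0.0
row [-0.309, 1.409, -0.629] -0.022 deg -8.0
```

arm_command([
  [[0,0,-0.1],0],
  [[0,0,-0.22],0],
  [[0,0,-0.34],0],
  [[0,0,-0.46],0],
  [[0,0,-0.57],0],
  [[0,0,-0.63],0],
])

```text
time: 20.35
position: [0.4195, -0.1238, 0.1408]
tool_rot: [0.0, 0.018, 1.0, -0.0]
ft_force: [-0.9, 0.0, -7.5]
width: 0.0347
grip_force: 30.0
```

arm_command([
  [[-0.02,0.1,0],-0.002],
  [[-0.05,0.25,0],-0.004],
  [[-0.09,0.4,0],-0.006],
  [[-0.12,0.55,0],-0.008],
  [[-0.15,0.7,0],-0.011],
  [[-0.18,0.85,0],-0.013],
  [[-0.21,0.95,0],-0.015],
  [[-0.22,1,0],-0.016],
])

```text
time: 21.35
position: [0.4577, 0.0258, 0.1398]
tool_rot: [-0.0, -0.033, 0.999, 0.0]
ft_force: [-0.6, -0.5, -8.3]
width: 0.0346
grip_force: 30.0
```

arm_command([
  [[-0.03,0.1,0],-0.001],
  [[-0.06,0.2,0],-0.003],
  [[-0.08,0.3,0],-0.004],
  [[-0.09,0.38,0],-0.006],
  [[-0.09,0.4,0],-0.006],
  [[-0.09,0.4,0],-0.006],
])

```text
time: 22.1
position: [0.4672, 0.0857, 0.1402]
tool_rot: [-0.0, -0.052, 0.999, -0.0]
ft_force: [-0.2, 0.1, -8.6]
width: 0.0347
grip_force: 30.0
```

```bash
cat > chk.py <<'E'
from h import *
import sys
np.set_printoptions(precision=4,suppress=True)
n=sys.argv[1]; v=np.load("cab.npy"); s=read_state(); print("tcp",s["position"],"f",np.round(s["ft_force"],1),"w",s["width"])
c,sn=np.cos(v[2]),np.sin(v[2]);Ri=np.array([[c,sn],[-sn,c]])
print("tcp cab",Ri@(np.array(s["position"][:2])-v[:2]))
ps={k:camera(k) for k in ("top","side")}; 
for suf in ("_tip","_end"):
    L=[]
    for k,p in ps.items():
        r=landmark_of(n+suf,p); print(n+suf,k,[(round(a["p"],2),a["xy"]) for a in r[:3]])
        if r: L.append((r[0]["xy"],world_cam(p)))
    if len(L)==2:
        X=tri(*zip(*L)); print("  tri",X,"cab",Ri@(X[:2]-v[:2]),"reproj",[np.round(proj(X,c)-px,1) for px,c in L])
E
python3 chk.py barB; python3 - <<'E'
from h import *
p=camera("side");q=camera("top")
o=np.hstack([cv2.resize(p["frame"][110:270,180:400],(400,291),interpolation=cv2.INTER_CUBIC),cv2.resize(q["frame"][120:280,180:400],(400,291),interpolation=cv2.INTER_CUBIC)])
cv2.imwrite("pics/s4.png",o)
E
```

```text
tcp [0.4672 0.0857 0.1402] f [-0.2  0.1 -8.6] w 0.03471786657331704
tcp cab [-0.2109  0.0006]
barB_tip top [(0.74, [247.0, 164.0])]
barB_tip side [(0.66, [304.2, 155.9]), (0.44, [409.6, 277.3])]
  tri [0.6628 0.1042 0.1482] cab [-0.0144 -0.0015] reproj [array([-0.1,  0.2]), array([ 0.2, -0. ])]
barB_end top [(0.72, [256.4, 233.2]), (0.65, [141.1, 246.0])]
barB_end side [(0.97, [227.8, 186.1])]
  tri [0.43   0.0795 0.1565] cab [-0.2485 -0.0016] reproj [array([-0.4,  1.6]), array([ 2.1, -0.4])]
```

View pics/s4.png

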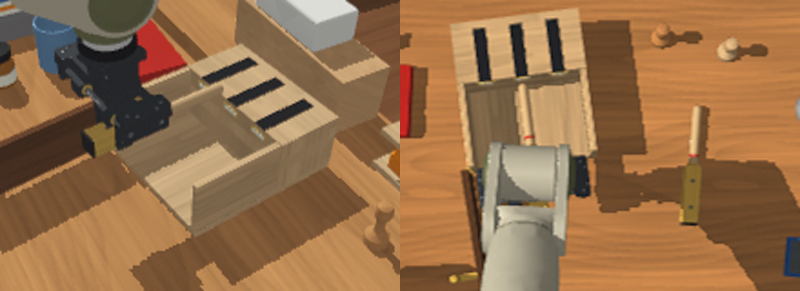

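arm_command([
  [[0,0,0.1],0],
  [[0,0,0.25],0],
  [[0,0,0.4],0],
  [[0,0,0.52],0],
  [[0,0,0.575],0],
  [[0,0,0.575],0],
])

```text
time: 23.25
position: [0.467, 0.0857, 0.0534]
tool_rot: [-0.001, -0.052, 0.999, 0.0]
ft_force: [0.9, -0.1, -8.5]
width: 0.0345
grip_force: 30.0
```

```bash
python3 chk.py barB; python3 stripes.py | grep "socket 1"
```

```text
tcp [0.467  0.0857 0.0534] f [ 0.9 -0.1 -8.5] w 0.03451801931888195
tcp cab [-0.2111  0.0006]
barB_tip top [(0.54, [250.3, 170.9]), (0.27, [341.8, 180.7])]
barB_tip side []
barB_end top []
barB_end side [(0.56, [229.4, 213.3])]
top socket 1 centre [0.7303 0.1123] yaw 0.104 size [0.0211 0.0987] mouth [0.6806 0.1071]
side socket 1 centre [0.7239 0.1125] yaw 0.1047 size [0.0218 0.0999] mouth [0.6742 0.1072]
```

arm_command([
  [[-0.06,0,0],0],
  [[-0.12,0,0],0],
  [[-0.18,0,0],0],
  [[-0.23,0,0],0],
  [[-0.23,0,0],0],
])

```text
time: 24.28
position: [0.502, 0.0893, 0.0538]
tool_rot: [0.0, -0.052, 0.999, -0.0]
ft_force: [-0.1, 0.1, -8.1]
width: 0.0351
grip_force: 30.0
```

arm_command([
  [[-0.06,0,0],0],
  [[-0.12,0,0],0],
  [[-0.18,0,0],0],
  [[-0.24,0,0],0],
  [[-0.3,0,0],0],
  [[-0.3,0,0],0],
])

```text
time: 25.02
position: [0.5469, 0.0939, 0.0538]
tool_rot: [0.0, -0.052, 0.999, -0.0]
ft_force: [-0.1, 0.7, -8.2]
width: 0.0347
grip_force: 30.0
```

```bash
python3 ft2.py; python3 chk.py barB
```

```text
[ 0.134  0.27  -8.459  0.035  0.047 -0.009] [0.546 0.57  0.525 0.037 0.038 0.027] [0.5462 0.0939 0.054 ]
tcp [0.5462 0.0939 0.054 ] f [ 0.   0.5 -8. ] w 0.0344875797657195
tcp cab [-0.1315  0.0005]
barB_tip top [(0.28, [216.0, 212.8])]
barB_tip side [(0.19, [314.6, 296.5])]
  tri [ 0.7079  0.2302 -0.7438] cab [0.0436 0.1191] reproj [array([ 15.1, -20.4]), array([-27.2,  -3.2])]
barB_end top []
barB_end side [(0.66, [362.3, 281.0]), (0.61, [255.2, 199.1])]
```

arm_command([
  [[-0.06,0,0],0],
  [[-0.12,0,0],0],
  [[-0.18,0,0],0],
  [[-0.21,0,0],0],
  [[-0.24,0,0],0],
  [[-0.24,0,0],0],
])

```text
time: 26.48
position: [0.5822, 0.0976, 0.0538]
tool_rot: [-0.0, -0.052, 0.999, 0.0]
ft_force: [0.1, -0.9, -8.5]
width: 0.0345
grip_force: 30.0
```

arm_command([
  [[-0.01,0,0],0],
  [[-0.02,0,0],0],
  [[-0.03,0,0],0],
  [[-0.04,0,0],0],
  [[-0.05,0,0],0],
  [[-0.05,0,0],0],
])

```text
time: 27.22
position: [0.5892, 0.0983, 0.0536]
tool_rot: [-0.001, -0.052, 0.999, 0.0]
ft_force: [-3.0, 0.1, -8.2]
width: 0.0349
grip_force: 30.0
```

```bash
python3 ft2.py
```

```text
[-3.391 -0.523 -8.287 -0.037  0.566 -0.018] [1.063 0.382 0.517 0.03  0.071 0.028] [0.5893 0.0983 0.0538]
```

arm_command([
  [[-0.01,0,0],0],
  [[-0.02,0,0],0],
  [[-0.03,0,0],0],
  [[-0.03,0,0],0],
])

```text
time: 28.12
position: [0.5898, 0.0989, 0.0518]
tool_rot: [-0.006, -0.052, 0.999, 0.0]
ft_force: [-20.8, -1.5, -8.4]
width: 0.0347
grip_force: 30.0
```

```bash
python3 ft2.py; python3 - <<'E'
from h import *
s=read_state();p=camera("side");q=camera("wrist")
print(landmark_of("barB_end",p)[:2])
o=np.hstack([cv2.resize(p["frame"][130:250,220:380],(400,300),interpolation=cv2.INTER_CUBIC),cv2.resize(q["frame"],(400,300))])
cv2.imwrite("pics/s5.png",o)
E
```

```text
[-20.086  -1.906  -7.962  -0.257   3.095   0.054] [0.599 0.489 0.46  0.033 0.034 0.029] [0.5898 0.099  0.0519]
[{'xy': [270.5, 195.1], 'p': 0.46}]
```

View pics/s5.png

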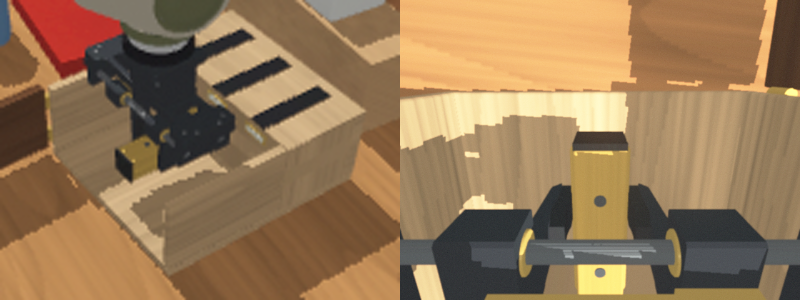

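arm_command([
  [[0.01,0,0],0],
  [[0.025,0,0],0],
  [[0.03,0,0],0],
  [[0.03,0,0],0],
])

```text
time: 29.18
position: [0.5894, 0.0984, 0.0539]
tool_rot: [-0.0, -0.052, 0.999, 0.0]
ft_force: [-5.0, 0.1, -8.0]
width: 0.0349
grip_force: 30.0
```

```bash
python3 ft2.py; python3 - <<'E'
from h import *
s=read_state();p=camera("wrist");c=world_cam(p,s);v=np.load("cab.npy")
sn,cs=np.sin(v[2]),np.cos(v[2])
for px in ((300*1.4,151*1.4),(600*1.4-560,150*1.4)):
    X=to_plane(px,c,.077);print(X, np.array([[cs,sn],[-sn,cs]])@(X[:2]-v[:2]))
print("expected top edge px",proj(cabpts(v)(-.13,0,.077),c))
E
```

```text
[-5.13   0.685 -8.383  0.079  0.844  0.191] [0.609 0.566 0.153 0.019 0.017 0.029] [0.5894 0.0984 0.0538]
[0.54491471 0.14836059 0.077     ] [-0.12704391  0.05477738]
[0.54986961 0.09525482 0.077     ] [-0.12768216  0.00144478]
expected top edge px [276.17437744 204.17968725]
```

arm_command([
  [[0,0,0],0],
  [[0,0,0],0],
  [[0,0,0],0],
  [[0,0,0],0],
], fingers=0.45)

```text
time: 30.12
position: [0.59, 0.0983, 0.0543]
tool_rot: [0.001, -0.052, 0.999, -0.0]
ft_force: [0.1, 0.7, -0.3]
width: 0.0486
grip_force: 0.0
```

arm_command([
  [[0,0,-0.1],0],
  [[0,0,-0.2],0],
  [[0,0,-0.4],0],
  [[0,0,-0.7],0],
  [[0,0,-1],0],
  [[0,0,-1],0],
])

```text
time: 30.88
position: [0.5909, 0.0984, 0.2087]
tool_rot: [0.004, -0.052, 0.999, -0.0]
ft_force: [-0.2, -1.2, 0.1]
width: 0.0487
grip_force: 0.0
```

```bash
python3 - <<'E'
from bars import *
GU["barC"]=(.511,-.211)
s=read_state();p=camera("wrist");c=world_cam(p,s)
q=camera("side")
o=np.hstack([cv2.resize(q["frame"][130:250,220:380],(400,300),interpolation=cv2.INTER_CUBIC),cv2.resize(p["frame"],(400,300))])
cv2.imwrite("pics/s6.png",o)
barpose(("barC",),("top","side"))
plan([(.405,-.18,.24,1.46)])
E
```

```text
barC [ 0.514  -0.2144 -0.1215] 5 [2.2 3.6 0.1 1.3 0.7 3.5 1.3 0.2 2.3 0.7]
row [1.415, -1.719, -0.243] 0.034 deg 12.3
```

View pics/s6.png

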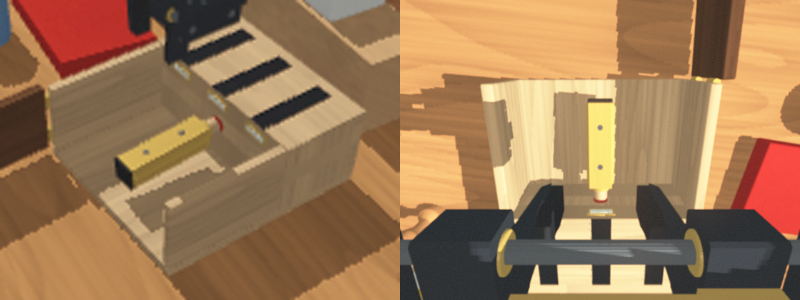

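```bash
python3 - <<'E'
from bars import *
s=read_state();p=camera("wrist");c=world_cam(p,s);v=np.load("cab.npy")
hsv=cv2.cvtColor(p["frame"],cv2.COLOR_BGR2HSV)
m=(((hsv[...,0]<6)|(hsv[...,0]>172))&(hsv[...,1]>130)&(hsv[...,2]>80)); 
m[:,:240]=0;m[:,330:]=0
pts=np.argwhere(m)[:,::-1]; print(len(pts),pts.min(0),pts.max(0),pts.mean(0))
sn,cs=np.sin(v[2]),np.cos(v[2])
X=to_plane(pts.mean(0),c,.070); print("ring cab",np.array([[cs,sn],[-sn,cs]])@(X[:2]-v[:2]))
print("px of ring at mouth",proj(cabpts(v)(0,0,.071),c))
E
```

```text
44 [271 286] [288 289] [279.0909 287.8636]
ring cab [-0.0006  0.0006]
px of ring at mouth [278.4093 288.9717]
```

arm_command([
  [[0.3,-0.3,-0.1],0.006],
  [[0.6,-0.6,-0.2],0.014],
  [[0.9,-0.9,-0.24],0.02],
  [[1,-1,-0.24],0.034],
  [[1,-1,-0.24],0.034],
])

```text
time: 32.05
position: [0.4553, -0.0672, 0.2403]
tool_rot: [0.0, 0.056, 0.998, -0.0]
ft_force: [0.1, 0.8, -0.8]
width: 0.0486
grip_force: 0.0
```

```bash
python3 - <<'E'
from h import *
plan([(.415,-.20,.24,1.455)])
E
```

```text
row [0.168, -0.91, 0.002] 0.0 deg 0.2
```

B's red ring measures at the mouth (0.6 mm off), so B is home. On to C.

arm_command([
  [[0.06,-0.3,0],0],
  [[0.12,-0.65,0],0],
  [[0.17,-0.91,0],0],
  [[0.17,-0.91,0],0],
  [[0.17,-0.91,0],0],
], fingers=0.3)

```text
time: 32.67
position: [0.4161, -0.1982, 0.2398]
tool_rot: [-0.0, 0.054, 0.999, 0.0]
ft_force: [0.7, -0.5, -1.1]
width: 0.0613
grip_force: 0.0
```

```bash
python3 - <<'E'
from bars import *
s=read_state();p=camera("wrist");cam=world_cam(p,s)
im=cv2.cvtColor(p["frame"],cv2.COLOR_BGR2HSV)
m=cv2.inRange(im,(22,110,90),(34,255,255))
k,l,st,c=cv2.connectedComponentsWithStats(m)
for i in range(1,k):
    if st[i,4]>800:
        pts=np.argwhere(l==i)[:,::-1].astype(np.float32)
        W=np.array([to_plane(q,cam,.03)[:2] for q in pts]);r=cv2.minAreaRect(W.astype(np.float32)*1000);print(st[i],r,W.mean(0))
GU["barC"]=(.511,-.211)
barpose(("barC",),("wrist","side"))
cv2.imwrite("pics/w7.png",p["frame"])
E
```

```text
[ 265  167   29   97 2505] ((460.2723388671875, -202.96514892578125), (30.02173614501953, 111.88533020019531), 83.02584838867188) [ 0.4564 -0.2028]
barC [ 0.5093 -0.2124 -0.1135] 6 [ 0.6  3.9  0.1  1.8  1.3  0.7  0.5  0.  88.3 31.   0.1  0.2]
```

View pics/w7.png

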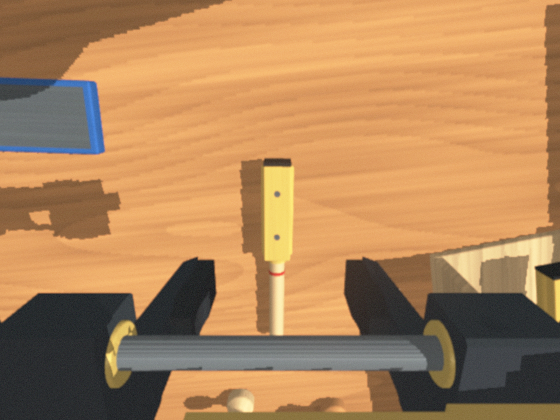

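```bash
python3 - <<'E'
from h import *
plan([(.458,-.2032,.006,1.453)])
E
```

```text
row [-0.284, 0.003, 1.56] 0.001 deg 0.4
```

arm_command([
  [[-0.284,0,0.3],0.001],
  [[-0.284,0,0.6],0.001],
  [[-0.284,0,0.9],0.001],
  [[-0.284,0,1],0.001],
  [[-0.284,0,1],0.001],
])

```text
time: 33.75
position: [0.4579, -0.204, 0.0902]
tool_rot: [-0.0, 0.058, 0.998, 0.0]
ft_force: [-0.3, -0.5, 0.5]
width: 0.0614
grip_force: 0.0
```

arm_command([
  [[0,0,0.2],0],
  [[0,0,0.35],0],
  [[0,0,0.48],0],
  [[0,0,0.555],0],
  [[0,0,0.555],0],
  [[0,0,0.555],0],
])

```text
time: 34.5
position: [0.4583, -0.2043, 0.0077]
tool_rot: [0.001, 0.058, 0.998, -0.001]
ft_force: [-0.2, -0.9, -0.2]
width: 0.0615
grip_force: 0.0
```

arm_command([
  [[0,0,0],0],
  [[0,0,0],0],
  [[0,0,0],0],
  [[0,0,0],0],
  [[0,0,0],0],
  [[0,0,0],0],
], fingers=1)

```text
time: 35.25
position: [0.4579, -0.2041, 0.0069]
tool_rot: [0.0, 0.058, 0.998, -0.0]
ft_force: [-1.7, -1.5, 4.1]
width: 0.0348
grip_force: 30.0
```

arm_command([
  [[0,0,-0.02],0],
  [[0,0,-0.04],0],
  [[0,0,-0.06],0],
  [[0,0,-0.06],0],
  [[0,0,-0.06],0],
])

```text
time: 35.88
position: [0.4575, -0.2037, 0.0155]
tool_rot: [-0.0, 0.058, 0.998, 0.0]
ft_force: [-0.6, -0.0, -7.9]
width: 0.0347
grip_force: 30.0
```

```bash
python3 ft2.py
```

```text
[-0.905  0.191 -7.591  0.047  0.223  0.   ] [0.4   0.173 0.841 0.032 0.029 0.031] [ 0.4577 -0.2038  0.0156]
```

arm_command([
  [[0,0,0.02],0],
  [[0,0,0.04],0],
  [[0,0,0.06],0],
  [[0,0,0.06],0],
])

```text
time: 36.78
position: [0.4581, -0.2041, 0.0071]
tool_rot: [0.0, 0.058, 0.998, -0.0]
ft_force: [-3.4, 0.6, 2.0]
width: 0.0351
grip_force: 30.0
```

arm_command([
  [[0,0,0],0],
  [[0,0,0],0],
  [[0,0,0],0],
  [[-0.06,0,0],0],
  [[-0.12,0,0],0],
  [[-0.12,0,0],0],
], fingers=0.5)

```text
time: 37.52
position: [0.4764, -0.2061, 0.0067]
tool_rot: [0.0, 0.058, 0.998, -0.0]
ft_force: [-1.5, 0.1, 0.1]
width: 0.0442
grip_force: 0.0
```

arm_command([
  [[0,0,0],0],
  [[0,0,0],0],
  [[0,0,0],0],
  [[0,0,0],0],
  [[0,0,0],0],
], fingers=1)

```text
time: 38.15
position: [0.4756, -0.2059, 0.0066]
tool_rot: [-0.0, 0.058, 0.998, 0.0]
ft_force: [0.8, 0.0, -2.5]
width: 0.0349
grip_force: 30.0
```

arm_command([
  [[0,0,-0.02],0],
  [[0,0,-0.04],0],
  [[0,0,-0.06],0],
  [[0,0,-0.06],0],
  [[0,0,-0.06],0],
])

```text
time: 38.78
position: [0.4756, -0.2059, 0.0156]
tool_rot: [-0.0, 0.058, 0.998, 0.0]
ft_force: [0.3, -0.8, -9.2]
width: 0.0348
grip_force: 30.0
```

```bash
python3 ft2.py
```

```text
[ 0.206  0.108 -8.44   0.019  0.088 -0.018] [0.409 0.445 0.335 0.025 0.032 0.041] [ 0.4756 -0.2059  0.0156]
```

arm_command([
  [[0,0,0.02],0],
  [[0,0,0.04],0],
  [[0,0,0.06],0],
  [[0,0,0.06],0],
])

```text
time: 39.67
position: [0.4757, -0.206, 0.0067]
tool_rot: [0.0, 0.058, 0.998, -0.0]
ft_force: [-1.3, 0.5, -5.8]
width: 0.035
grip_force: 30.0
```

arm_command([
  [[0,0,0],0],
  [[0,0,0],0],
  [[0,0,0],0],
  [[-0.03,0,0],0],
  [[-0.06,0,0],0],
  [[-0.06,0,0],0],
], fingers=0.5)

```text
time: 40.42
position: [0.485, -0.207, 0.0066]
tool_rot: [0.0, 0.058, 0.998, -0.0]
ft_force: [-0.5, 1.2, 0.8]
width: 0.044
grip_force: 0.0
```

arm_command([
  [[0,0,0],0],
  [[0,0,0],0],
  [[0,0,0],0],
  [[0,0,0],0],
  [[0,0,0],0],
], fingers=1)

```text
time: 41.05
position: [0.4846, -0.207, 0.0066]
tool_rot: [-0.0, 0.058, 0.998, 0.0]
ft_force: [1.4, -0.2, -1.6]
width: 0.0349
grip_force: 30.0
```

arm_command([
  [[0,0,-0.02],0],
  [[0,0,-0.06],0],
  [[0,0,-0.12],0],
  [[0,0,-0.18],0],
  [[0,0,-0.25],0],
  [[0,0,-0.25],0],
  [[0,0,-0.25],0],
])

```text
time: 41.92
position: [0.4844, -0.2069, 0.044]
tool_rot: [-0.0, 0.058, 0.998, 0.0]
ft_force: [-1.5, -0.3, -9.2]
width: 0.0346
grip_force: 30.0
```

```bash
python3 ft2.py;python3 chk.py barC; python3 - <<'E'
from h import *
s=read_state();p=s["position"];v=np.load("cab.npy")
x,y,_=cabpts(v)(-.198,-.068,0); print(x,y)
plan([(p[0],p[1],.14,1.455),(x,y,.14,1.676)])
E
```

```text
[-0.038  0.118 -8.409  0.012  0.017  0.009] [0.613 0.471 0.254 0.028 0.026 0.027] [ 0.4846 -0.207   0.0441]
tcp [ 0.4846 -0.207   0.0441] f [ 0.5  0.2 -8.5] w 0.03451226913395555
tcp cab [-0.2243 -0.2923]
barC_tip top [(0.59, [345.3, 176.9]), (0.21, [146.0, 244.2])]
barC_tip side [(0.88, [363.5, 270.0])]
  tri [ 0.6287 -0.2298  0.0483] cab [-0.0834 -0.3301] reproj [array([-0.2,  0.3]), array([ 0.6, -0. ])]
barC_end top [(0.43, [156.5, 176.1])]
barC_end side [(0.64, [270.6, 297.9])]
  tri [ 0.9883  0.8674 -1.8855] cab [0.3893 0.7234] reproj [array([-1.1,  4. ]), array([ 3.7, -0.9])]
0.48721736005616156 0.018822686304983446
row [0.0, 0.0, -0.639] -0.0 deg -0.1
row [0.158, 1.497, -0.639] -0.035 deg -12.7
```

arm_command([
  [[0,0,-0.1],0],
  [[0,0,-0.22],0],
  [[0,0,-0.34],0],
  [[0,0,-0.46],0],
  [[0,0,-0.58],0],
  [[0,0,-0.64],0],
  [[0,0,-0.64],0],
])

```text
time: 43.5
position: [0.4848, -0.2071, 0.1409]
tool_rot: [0.001, 0.058, 0.998, -0.0]
ft_force: [0.1, 0.2, -8.8]
width: 0.0346
grip_force: 30.0
```

arm_command([
  [[0,0.1,0],-0.004],
  [[0,0.25,0],-0.008],
  [[0,0.4,0],-0.012],
  [[0,0.55,0],-0.016],
  [[0,0.7,0],-0.02],
  [[0,0.85,0],-0.024],
  [[0,0.95,0],-0.03],
  [[0,1,0],-0.035],
])

```text
time: 44.5
position: [0.5019, -0.0571, 0.1399]
tool_rot: [-0.0, -0.053, 0.999, 0.0]
ft_force: [0.3, 0.3, -8.0]
width: 0.0347
grip_force: 30.0
```

```bash
python3 - <<'E'
from h import *
v=np.load("cab.npy")
x,y,_=cabpts(v)(-.165,-.068,0); print(x,y)
plan([(x,y,.14,1.676)])
E
```

```text
0.520035614626862 0.022281322876336565
row [-0.176, 0.513, -0.001] 0.0 deg 0.1
```

arm_command([
  [[-0.05,0.12,0],0],
  [[-0.1,0.27,0],0],
  [[-0.15,0.42,0],0],
  [[-0.175,0.5,0],0],
  [[-0.175,0.513,0],0],
  [[-0.175,0.513,0],0],
])

```text
time: 45.25
position: [0.5202, 0.0207, 0.1401]
tool_rot: [-0.0, -0.052, 0.999, -0.0]
ft_force: [-0.6, 0.1, -7.5]
width: 0.0346
grip_force: 30.0
```

```bash
python3 chk.py barC
```

```text
tcp [0.5202 0.0207 0.1401] f [-0.6  0.1 -7.5] w 0.03458598879806904
tcp cab [-0.165  -0.0696]
barC_tip top [(0.45, [270.3, 162.9])]
barC_tip side [(0.71, [321.9, 165.6])]
  tri [0.6632 0.0262 0.1686] cab [-0.0222 -0.0791] reproj [array([ 0.4, -0.8]), array([-1.1,  0.1])]
barC_end top []
barC_end side [(0.91, [240.2, 203.6])]
```

```bash
python3 - <<'E'
from h import *
v=np.load("cab.npy")
p=camera("side");q=camera("top")
for n,c in (("side",p),("top",q)):
    print(n,"tip",proj(cabpts(v)(-.018,-.069,.148),world_cam(c)),"end",proj(cabpts(v)(-.247,-.069,.148),world_cam(c)))
o=np.hstack([cv2.resize(p["frame"][130:250,220:380],(400,300),interpolation=cv2.INTER_CUBIC),cv2.resize(q["frame"][130:250,190:350],(400,300),interpolation=cv2.INTER_CUBIC)])
cv2.imwrite("pics/s8.png",o)
E
```

```text
side tip [318.9717396  169.28824587] end [244.8660743  203.58962123]
top tip [267.50983349 162.59130117] end [276.74745597 231.7554778 ]
```

View pics/s8.png

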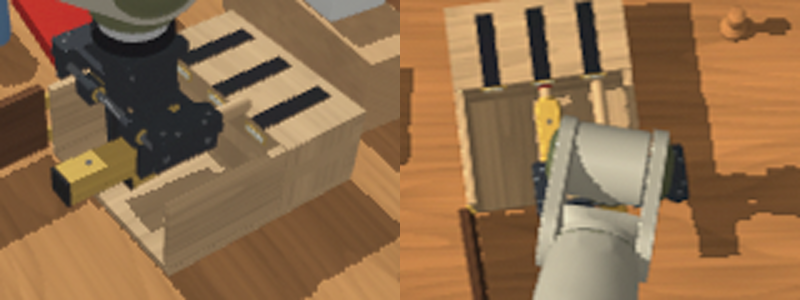

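```bash
python3 - <<'E'
from h import *
v=np.load("cab.npy")
s=read_state();p=camera("wrist");c=world_cam(p,s)
cv2.imwrite("pics/w9.png",cv2.resize(p["frame"],(560,420)))
for z in (.163,):
    for lx in (-.247,-.20): print(proj(cabpts(v)(lx,-.0696,z),c))
im=cv2.cvtColor(p["frame"],cv2.COLOR_BGR2HSV)
m=cv2.inRange(im,(22,110,90),(34,255,255))
for r in range(60,300,15):
    x=np.where(m[r,150:420])[0]
    if len(x)>10: print(r,x.min()+150,x.max()+150)
E
```

```text
[275.80180224  92.27849512]
[276.43603912 221.18450272]
105 241 327
120 242 327
135 242 326
150 243 326
165 243 325
180 243 324
195 244 324
210 244 319
270 357 395
285 363 394
```

View pics/w9.png

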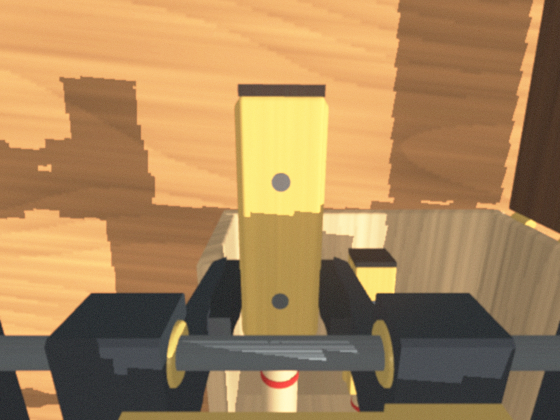

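arm_command([
  [[0,0.01,0.1],0],
  [[0,0.01,0.25],0],
  [[0,0.01,0.4],0],
  [[0,0.01,0.52],0],
  [[0,0.01,0.575],0],
  [[0,0.01,0.575],0],
])

```text
time: 46.45
position: [0.5199, 0.0228, 0.0534]
tool_rot: [-0.001, -0.052, 0.999, 0.0]
ft_force: [0.2, -0.1, -9.0]
width: 0.0345
grip_force: 30.0
```

arm_command([
  [[-0.06,0,0],0],
  [[-0.12,0,0],0],
  [[-0.18,0,0],0],
  [[-0.24,0,0],0],
  [[-0.24,0,0],0],
])

```text
time: 47.08
position: [0.5565, 0.0264, 0.0539]
tool_rot: [0.0, -0.052, 0.999, -0.0]
ft_force: [-0.6, 0.0, -8.3]
width: 0.0346
grip_force: 30.0
```

```bash
python3 ft2.py
```

```text
[ 0.239  0.009 -8.227  0.025  0.049  0.014] [0.411 0.407 0.44  0.032 0.031 0.037] [0.5558 0.0264 0.054 ]
```

arm_command([
  [[-0.08,0,0],0],
  [[-0.16,0,0],0],
  [[-0.24,0,0],0],
  [[-0.32,0,0],0],
  [[-0.4,0,0],0],
  [[-0.46,0,0],0],
  [[-0.49,0,0],0],
  [[-0.49,0,0],0],
])

```text
time: 48.48
position: [0.6289, 0.034, 0.0538]
tool_rot: [-0.0, -0.052, 0.999, 0.0]
ft_force: [0.3, 0.7, -8.8]
width: 0.0348
grip_force: 30.0
```

arm_command([
  [[-0.01,0,0],0],
  [[-0.02,0,0],0],
  [[-0.03,0,0],0],
  [[-0.04,0,0],0],
  [[-0.05,0,0],0],
  [[-0.06,0,0],0],
  [[-0.06,0,0],0],
])

```text
time: 49.35
position: [0.6379, 0.0349, 0.0538]
tool_rot: [-0.0, -0.052, 0.999, 0.0]
ft_force: [-0.7, -0.3, -8.4]
width: 0.0347
grip_force: 30.0
```

```bash
python3 ft2.py
```

```text
[-3.850e-01 -3.790e-01 -8.563e+00  3.300e-02  5.700e-02 -2.000e-03] [0.465 0.383 0.333 0.02  0.013 0.031] [0.638  0.0349 0.0539]
```

arm_command([
  [[-0.01,0,0],0],
  [[-0.02,0,0],0],
  [[-0.03,0,0],0],
  [[-0.03,0,0],0],
  [[-0.03,0,0],0],
])

```text
time: 50.38
position: [0.6386, 0.0354, 0.0519]
tool_rot: [-0.006, -0.052, 0.999, 0.0]
ft_force: [-17.2, -2.5, -7.3]
width: 0.0344
grip_force: 30.0
```

```bash
python3 ft2.py
```

```text
[-17.767  -2.102  -7.994  -0.334   2.7    -0.062] [0.194 0.374 0.619 0.017 0.036 0.04 ] [0.6386 0.0354 0.0519]
```

arm_command([
  [[0.01,0,0],0],
  [[0.025,0,0],0],
  [[0.03,0,0],0],
  [[0.03,0,0],0],
  [[0.03,0,0],0],
])

```text
time: 51.4
position: [0.6381, 0.0349, 0.054]
tool_rot: [0.0, -0.052, 0.999, -0.0]
ft_force: [-0.9, -0.4, -7.0]
width: 0.0349
grip_force: 30.0
```

arm_command([
  [[0,0,0],0],
  [[0,0,0],0],
  [[0,0,0],0],
  [[0,0,0],0],
], fingers=0.54)

```text
time: 51.9
position: [0.6382, 0.0349, 0.0543]
tool_rot: [0.0, -0.052, 0.999, -0.0]
ft_force: [-0.2, 0.3, 0.7]
width: 0.0404
grip_force: 0.0
```

```bash
python3 ft2.py
```

```text
[ 0.123  0.377 -0.084  0.036  0.018 -0.008] [0.423 0.408 0.622 0.019 0.017 0.026] [0.638  0.0349 0.0539]
```

arm_command([
  [[0,0,-0.1],0],
  [[0,0,-0.2],0],
  [[0,0,-0.4],0],
  [[0,0,-0.7],0],
  [[0,0,-1],0],
  [[0,0,-1],0],
  [[0,0,-1],0],
])

```text
time: 53.18
position: [0.6377, 0.035, 0.2038]
tool_rot: [-0.0, -0.052, 0.999, 0.0]
ft_force: [0.9, -0.2, -1.4]
width: 0.0405
grip_force: 0.0
```

```bash
cat > ring.py <<'E'
from h import *
s=read_state();p=camera("wrist");c=world_cam(p,s);v=np.load("cab.npy");print(s["position"])
hsv=cv2.cvtColor(p["frame"],cv2.COLOR_BGR2HSV)
sn,cs=np.sin(v[2]),np.cos(v[2])
m0=(((hsv[...,0]<6)|(hsv[...,0]>172))&(hsv[...,1]>130)&(hsv[...,2]>80))
for y in (-.068,0):
    u=proj(cabpts(v)(0,y,.071),c); m=np.zeros_like(m0);a,b=int(u[0]),int(u[1]);m[max(b-30,0):b+30,max(a-25,0):a+25]=1
    pts=np.argwhere(m0&m)[:,::-1]; print("expect",u,"n",len(pts))
    if len(pts): X=to_plane(pts.mean(0),c,.070); print(" ring",pts.mean(0),"cab",np.array([[cs,sn],[-sn,cs]])@(X[:2]-v[:2]))
cv2.imwrite("pics/w10.png",p["frame"])
plan([(.45,.05,.24,.3)])
E
python3 ring.py
```

```text
[0.63767798 0.03495134 0.20380436]
expect [278.41069037 247.90601171] n 46
 ring [278.41304348 246.95652174] cab [-0.00047121 -0.06799963]
expect [354.84768249 247.78441026] n 45
 ring [353.37777778 246.77777778] cab [-0.00052907 -0.00113786]
row [1.233, 0.228, -0.244] 0.219 deg 78.7
```

arm_command([
  [[0.3,0.1,-0.2],0.027],
  [[0.6,0.2,-0.25],0.055],
  [[0.9,0.3,-0.25],0.083],
  [[1,0.4,-0.25],0.11],
  [[1,0.5,-0.25],0.138],
  [[1,0.6,-0.25],0.165],
  [[1,0.7,-0.25],0.193],
  [[1,0.7,-0.25],0.22],
], fingers=0.36)

```text
time: 54.22
position: [0.4774, 0.1247, 0.2404]
tool_rot: [-0.001, 0.599, 0.801, -0.001]
ft_force: [0.2, 0.6, -0.5]
width: 0.056
grip_force: 0.0
```

```bash
python3 - <<'E'
from h import *
plan([(.3097,.233,.24,.166),(.3097,.233,.091,.166)])
p=camera("side")
for n in ("top","side"):
    p=camera(n);c=world_cam(p)
    print(n,[(a["p"],to_plane(a["xy"],c,.11)) for a in landmark_of("door_handle",p)[:2]])
E
```

```text
row [1.009, -0.867, 0.005] 0.019 deg 6.9
row [1.009, -0.865, 0.999] 0.019 deg 6.9
top [(0.38, array([0.30660608, 0.23051331, 0.11      ]))]
side [(0.73, array([0.31120066, 0.25192644, 0.11      ]))]
```

arm_command([
  [[0.3,-0.27,0],0.006],
  [[0.6,-0.54,0],0.012],
  [[0.9,-0.8,0],0.019],
  [[1,-0.867,0],0.019],
  [[1,-0.867,0],0.019],
])

```text
time: 55.1
position: [0.3097, 0.2305, 0.2415]
tool_rot: [0.0, 0.642, 0.767, 0.0]
ft_force: [0.6, 0.9, -0.3]
width: 0.0565
grip_force: 0.0
```

```bash
python3 - <<'E'
from h import *
plan([(.3097,.233,.24,.166),(.3097,.233,.091,.166)])
s=read_state();p=camera("wrist");c=world_cam(p,s)
print([(a["p"],to_plane(a["xy"],c,.11)) for a in landmark_of("door_handle",p)[:2]])
cv2.imwrite("pics/w11.png",p["frame"])
E
```

```text
row [0.016, 0.003, 0.01] 0.002 deg 0.6
row [0.016, 0.002, 1.004] 0.002 deg 0.6
[(0.74, array([0.3138437 , 0.23887762, 0.11      ]))]
```

View pics/w11.png

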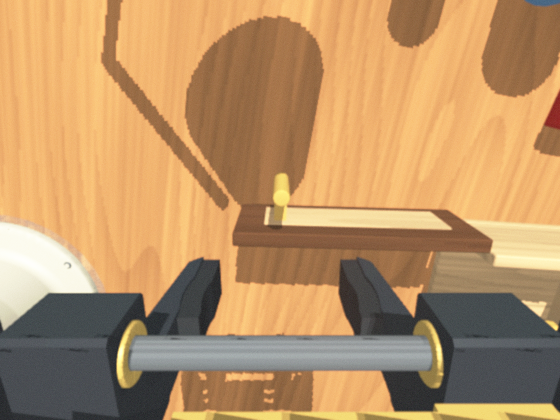

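arm_command([
  [[0.016,0,0.3],0.002],
  [[0.016,0,0.6],0.002],
  [[0.016,0,0.85],0.002],
  [[0.016,0,1],0.002],
  [[0.016,0,1],0.002],
])

```text
time: 55.82
position: [0.3099, 0.2317, 0.0903]
tool_rot: [-0.001, 0.649, 0.761, -0.002]
ft_force: [1.2, 0.8, 1.0]
width: 0.0561
grip_force: 0.0
```

arm_command([
  [[0,0,0],0],
  [[0,0,0],0],
  [[0,0,0],0],
  [[0,0,0],0],
  [[0,0,0],0],
  [[0,0,0],0],
], fingers=1)

```text
time: 56.58
position: [0.3102, 0.2326, 0.0916]
tool_rot: [0.0, 0.648, 0.761, 0.0]
ft_force: [1.6, -0.4, 0.7]
width: 0.0129
grip_force: 30.0
```

```bash
python3 arc.py .75 8
```

```text
hinge [0.5092823  0.21018919] th0 -4.765382180786396 r 0.2003068545471642
row [0.744, 0.527, 0.005] 0.11 deg 39.6
row [0.982, 1.407, 0.006] 0.22 deg 79.1
row [0.607, 2.238, 0.006] -0.171 deg -61.4
row [-0.212, 2.64, 0.007] -0.061 deg -21.9
row [-1.099, 2.429, 0.007] 0.049 deg 17.6
row [-1.65, 1.703, 0.006] 0.159 deg 57.1
row [-1.612, 0.792, 0.005] -0.232 deg -83.4
row [-1.004, 0.113, 0.004] -0.122 deg -43.9
```

```bash
python3 - <<'E'
s=open("arc.py").read()
s=s.replace("h=cabpts(v)(-.156,.12,0)[:2]","h=np.array([.5105,.2118]);v[:2]+=h-cabpts(v)(-.156,.12,0)[:2]")
s=s.replace("; print(\"hinge\"","; th0%=2*np.pi; th0-=2*np.pi*(th0>4); print(\"hinge\"")
open("arc.py","w").write(s)
E
python3 arc.py .75 8
```

```text
hinge [0.5105 0.2118] th0 1.5091760939115728 r 0.20134410593089805
row [-0.125, -0.027, 0.004] -0.016 deg -5.8
row [-0.252, -0.043, 0.004] -0.031 deg -11.3
row [-0.38, -0.046, 0.004] -0.046 deg -16.7
row [-0.508, -0.037, 0.004] -0.061 deg -22.1
row [-0.634, -0.017, 0.004] -0.077 deg -27.6
row [-0.758, 0.016, 0.004] -0.092 deg -33.0
row [-0.878, 0.06, 0.004] -0.107 deg -38.4
row [-0.993, 0.116, 0.004] -0.122 deg -43.9
```

arm_command([
  [[-0.125,-0.027,0],-0.015],
  [[-0.252,-0.043,0],-0.03],
  [[-0.38,-0.046,0],-0.045],
  [[-0.508,-0.037,0],-0.06],
  [[-0.634,-0.017,0],-0.076],
  [[-0.758,0.016,0],-0.091],
  [[-0.878,0.06,0],-0.106],
  [[-0.99,0.116,0],-0.12],
])

```text
time: 57.58
position: [0.3511, 0.0883, 0.0916]
tool_rot: [0.0, 0.321, 0.947, 0.0]
ft_force: [4.0, 3.8, -0.3]
width: 0.0134
grip_force: 30.0
```

```bash
python3 arc.py .03 8
```

```text
hinge [0.5105 0.2118] th0 0.7465342137824809 r 0.20159369632936278
row [-0.118, -0.025, 0.004] -0.016 deg -5.9
row [-0.238, -0.04, 0.004] -0.031 deg -11.0
row [-0.359, -0.044, 0.004] -0.045 deg -16.1
row [-0.479, -0.037, 0.004] -0.059 deg -21.3
row [-0.599, -0.02, 0.004] -0.073 deg -26.4
row [-0.716, 0.008, 0.004] -0.088 deg -31.5
row [-0.831, 0.047, 0.004] -0.102 deg -36.7
row [-0.941, 0.096, 0.004] -0.116 deg -41.8
```

arm_command([
  [[-0.118,-0.025,0],-0.015],
  [[-0.238,-0.04,0],-0.03],
  [[-0.359,-0.044,0],-0.045],
  [[-0.479,-0.037,0],-0.059],
  [[-0.599,-0.02,0],-0.073],
  [[-0.716,0.008,0],-0.088],
  [[-0.831,0.047,0],-0.102],
  [[-0.941,0.096,0],-0.116],
])

```text
time: 58.58
position: [0.4717, 0.0139, 0.0916]
tool_rot: [-0.0, -0.037, 0.999, 0.0]
ft_force: [0.5, 3.5, 5.0]
width: 0.0131
grip_force: 30.0
```

```bash
python3 ft2.py; python3 arc.py -.03 3
```

```text
[ 1.017  1.231  4.17   0.214 -0.141 -0.063] [0.377 0.568 0.854 0.051 0.047 0.023] [0.471  0.0141 0.0916]
hinge [0.5105 0.2118] th0 0.03220867111749472 r 0.20163795268619594
row [-0.027, -0.007, 0.004] -0.004 deg -1.3
row [-0.054, -0.014, 0.004] -0.007 deg -2.5
row [-0.082, -0.02, 0.004] -0.01 deg -3.7
```

arm_command([
  [[-0.014,-0.003,0],-0.002],
  [[-0.027,-0.007,0],-0.004],
  [[-0.04,-0.01,0],-0.005],
  [[-0.04,-0.01,0],-0.005],
])

```text
time: 59.48
position: [0.4773, 0.0129, 0.0916]
tool_rot: [0.0, -0.052, 0.999, 0.0]
ft_force: [1.2, 1.7, 4.4]
width: 0.0135
grip_force: 30.0
```

```bash
python3 ft2.py; python3 arc.py -.03 3
```

```text
[ 1.076  2.231  5.233  0.312 -0.154 -0.044] [0.317 0.508 0.571 0.033 0.036 0.026] [0.4773 0.0129 0.0916]
hinge [0.5105 0.2118] th0 0.00040344720294661907 r 0.2016250356442556
row [-0.013, -0.004, 0.004] -0.002 deg -0.7
row [-0.026, -0.007, 0.004] -0.003 deg -1.2
row [-0.04, -0.01, 0.004] -0.005 deg -1.8
```

Not at the stop yet, so I push a little further.

arm_command([
  [[-0.01,-0.003,0],-0.001],
  [[-0.02,-0.005,0],-0.002],
  [[-0.03,-0.007,0],-0.003],
  [[-0.03,-0.007,0],-0.003],
])

```text
time: 60.38
position: [0.4811, 0.0123, 0.0915]
tool_rot: [-0.001, -0.061, 0.998, 0.0]
ft_force: [-3.4, 1.3, 9.1]
width: 0.0128
grip_force: 30.0
```

```bash
python3 ft2.py; python3 arc.py -.03 3
```

```text
[-2.92   0.881  8.792  0.205  0.536 -0.038] [0.379 0.564 0.414 0.03  0.033 0.028] [0.4811 0.0123 0.0916]
hinge [0.5105 0.2118] th0 -0.019056891282804855 r 0.20162666267969429
row [-0.005, -0.001, 0.004] -0.001 deg -0.3
row [-0.01, -0.003, 0.004] -0.001 deg -0.5
row [-0.014, -0.004, 0.004] -0.002 deg -0.7
```

arm_command([
  [[-0.01,-0.002,0],0],
  [[-0.02,-0.004,0],0],
  [[-0.025,-0.005,0],0],
  [[-0.025,-0.005,0],0],
  [[-0.025,-0.005,0],0],
])

```text
time: 61.4
position: [0.4814, 0.0123, 0.0913]
tool_rot: [-0.006, -0.062, 0.998, 0.001]
ft_force: [-24.3, -1.3, 23.9]
width: 0.0131
grip_force: 30.0
```

```bash
python3 ft2.py; python3 arc.py -.03 1; python3 - <<'E'
from h import *
p=camera("side");q=camera("top")
o=np.hstack([cv2.resize(p["frame"][130:250,210:370],(400,300),interpolation=cv2.INTER_CUBIC),cv2.resize(q["frame"][130:250,190:350],(400,300),interpolation=cv2.INTER_CUBIC)])
cv2.imwrite("pics/s12.png",o)
E
```

```text
[-23.824  -0.401  24.171  -0.07    3.849  -0.048] [0.539 0.316 0.323 0.031 0.022 0.019] [0.4814 0.0123 0.0913]
hinge [0.5105 0.2118] th0 -0.020135351588585593 r 0.20158409446779205
row [-0.013, -0.003, 0.002] -0.002 deg -0.7
```

arm_command([
  [[0.01,0.002,0],0],
  [[0.02,0.004,0],0],
  [[0.02,0.004,0],0],
  [[0.02,0.004,0],0],
])

```text
time: 62.4
position: [0.4812, 0.0123, 0.0915]
tool_rot: [-0.002, -0.061, 0.998, 0.0]
ft_force: [-7.3, 0.4, 11.4]
width: 0.0133
grip_force: 30.0
```

```bash
python3 ft2.py
```

```text
[-7.562  0.574 11.669  0.109  1.184 -0.063] [0.513 0.573 0.436 0.035 0.023 0.033] [0.4812 0.0123 0.0915]
```

arm_command([
  [[0,0,0],0],
  [[0,0,0],0],
  [[0,0,0],0],
  [[0,0,0],0],
], fingers=0.5)

```text
time: 63.3
position: [0.4826, 0.0122, 0.0913]
tool_rot: [-0.0, -0.061, 0.998, 0.0]
ft_force: [0.8, 0.2, -0.4]
width: 0.044
grip_force: 0.0
```

arm_command([
  [[0,0,-0.25],0],
  [[0,0,-0.5],0],
  [[0,0,-0.75],0],
  [[0,0,-1],0],
  [[0.6,0,-1],0],
  [[0.6,0,-1],0],
])

```text
time: 64.05
position: [0.3914, 0.0013, 0.2415]
tool_rot: [0.0, -0.061, 0.998, -0.0]
ft_force: [0.2, 0.1, -0.2]
width: 0.0439
grip_force: 0.0
```

```bash
python3 - <<'E'
from h import *
s=read_state();print(s["time"],s["position"]);v=np.load("cab.npy")
p=camera("side");q=camera("top");w=camera("wrist");c=world_cam(w,s)
print([(a["p"],to_plane(a["xy"],c,.11)) for a in landmark_of("door_handle",w)[:2]])
o=np.hstack([cv2.resize(p["frame"][130:250,210:370],(400,300),interpolation=cv2.INTER_CUBIC),cv2.resize(w["frame"],(400,300))])
cv2.imwrite("pics/s12.png",o)
E
```

```text
64.05 [0.39140626 0.00129473 0.24150365]
[(0.58, array([0.47796756, 0.01321533, 0.11      ]))]
```

View pics/s12.png

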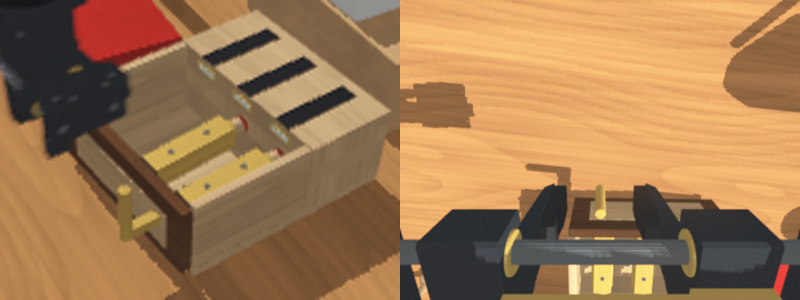

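Both bars sit in their sockets with the rings at the mouths (crop pixels about (245,123) and (275,152)). The door is flush and the robot is clear.

```bash
python3 -c "
from plant import *
print(sign_off())"
```

```text
the job is handed in; nothing more can be done
None
```

I opened the cabinet wide by its handle, put both bar stamps (B and C; bar A was absent) fully home in the middle and right sockets with their red rings at the mouths, shut the door against its stop, and handed the job in at about 64 s.

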